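# Back off the knurled wheel of a bench clamp by two turns

## Task

The bench screw clamp still traps the white offcut: with a fingertip pushing round its black knurled wheel, loosen it (anticlockwise seen from above) until the white dot on the wheel, which now stands a little past the red pointer, has come round to the pointer for the second time (not quite two full turns), and stop with the dot in line with the pointer. Only push the rim lightly with the fingertips or the outside of the fingers: do not squeeze the wheel, and pinch, lift or shift nothing. Leave the offcut lying in its bed and the things around where they are.

Things in the scene. Friction and masses are not known exactly. Their poses are not given: they have to be found in the camera images.
- clamp: Grey bench screw clamp, fixed. Origin: centre of the underside of its base plate (120 x 150 x 12 mm along x, y, z), z up. A bridge along y (142 x 34 mm, top 80 mm high) holds the upright screw; the screw's axis is this frame's z axis. A red pointer, 9 mm wide, lies on the bridge along -x, ending 80 mm from the axis. No part of the clamp but the screw is above 88 mm.
- wheel (a joint): Wheel angle, rad, grows anticlockwise from above (loosening). 0: tight, white dot over the red pointer; 6.283: dot back there once; 12.566: second time, the wanted end. Starts at 0.4 to 1.8, dot a little past the pointer. Can turn on to 18. Needs about 0.1 N m (2 N at the rim), stays where left. The screw lifts the wheel 3 mm a turn.
- wheel_centre (a point): Centre (on the axis, half-way up) of the black knurled wheel: 24 mm high, underside about 100 mm above the table at the start. Round body, 42 mm radius, with five evenly spaced lobes: upright cylinders of 10 mm radius centred 46 mm from the axis (tips at 56 mm). In the 14 mm deep hollows between them (middles 36 degrees from each lobe) a fingertip can push on a lobe.
- white_dot (a point): White dot, 13 mm across, on top of one lobe, 46 mm from the wheel's axis; it turns with the wheel.
- offcut_centre (a point): Centre of the white U-channel offcut (170 x 22 x 13 mm) lying loose on the clamp's base under the brass pressure pad, between two low guide ribs; must stay there.
- screwdriver: Red screwdriver, 194 mm, lying on the table: bystander.
- pine_block: Pine block 98 x 47 x 37 mm: bystander.
- tape_black: Small roll of black tape, 64 mm across, 19 mm high: bystander.
- marker_blue: Blue marker, 132 mm long: bystander.
- screw_tin: Open grey tin of screws, 66 mm across, 41 mm high: bystander.
- tape_measure: Yellow tape measure, 85 x 67 x 31 mm: bystander.
Mind the look-alikes: they are no part of the job. What is shaped like the clamp but blue or orange is not meant.

How it is judged (in metres and radians):
On the way:
1. the white dot has passed the pointer for the first time (value of joint wheel above 6.4 rad), for 0.1 s.
At the end, for the whole second after the job is handed in: The wheel rests with its white dot within 0.35 rad (20 degrees) of the red pointer at the second time round (wheel angle 12.57 rad); the offcut lies in its bed, within 15 mm of where it was (value of joint wheel between 12.216 and 12.916 rad and velocity of joint wheel between -0.05 and 0.05 rad/s and y of offcut_centre in the frame of clamp between -0.008 and 0.008 m and z of offcut_centre in the frame of clamp below 0.023 m and distance of offcut_centre from where it was at the start of the episode below 0.015 m); the robot touches nothing.
It fails at once if the wheel is squeezed or pushed harder than 35 N (contact force between the fingers and wheel above 35 N).
It fails at once if the offcut is lifted or shifted by more than 25 mm (distance of offcut_centre from where it was at the start of the episode above 0.025 m).
It fails at once if a bystander is shifted or lifted by more than 30 mm (distance of any of screwdriver, pine_block, tape_black, marker_blue, screw_tin, tape_measure from where it was at the start of the episode above 0.03 m).
It also fails if it takes over 64 s, if anything falls off the work surface, if the arm or the gripper's body presses on something with over 40 N, if the wrist force passes 120 N, or if a joint passes its speed limit or range.

## Robot

A 6-joint arm with a two-finger parallel gripper is mounted at the origin on the work surface; the furniture and walls round the work are solid. World frame = base frame: x ahead of the robot, y to its left, z up, the work surface at z = 0. Lengths are in m, angles in degrees, forces in N, time in s.
With the tool pointing down it reaches from about 0.25 to 0.775 m from the base axis. Payload 8.9 kg.
Tool frame: the origin (TCP) lies on the front face of the gripper's body, between the roots of the fingers; the fingertips stand 73 mm ahead of it and the grasp point (between the pads) lies bot.hold_point_z ahead of it (bot.hold_point_z is the distance from the TCP to the grasp point, in m); z points along the fingers, x is the direction in which the jaws open and shut, and the axes are right-handed (so a half turn about z gives the same grasp; the last joint's range is limited). The gripper opens to 85 mm and grips with 20 to 120 N. Pads are 22 mm wide; open, the fingers measure 114 mm over their backs; the gripper's body (76 mm by 85 mm) begins 54 mm behind the grasp point. The pads swing forward as they close: fully open they stand 13 mm farther back than shut.
Start: joints at [-76.507, 16.656, -8.789, 64.555, 0, 82.019], TCP at [0.192, -0.489, 0.304] pointing down, gripper open.
Joint ranges: [-144.48, 144.48], [-52.06, 99.96], [-74.48, 78.29], [-112.23, 115.85], [-86.99, 84.42], [-180, 180]. Speed limits (degrees/s): [127.2, 127.2, 159.86, 180, 180, 180].

## Interface

Orientations are given as [roll, pitch, yaw] about the fixed x, y, z axes, in that order (R = Rz(yaw) Ry(pitch) Rx(roll)).
In Python, from workcell import bot, eyes gives the robot as it stands. The module is installed in compiled form; this text tells all that it offers.
- The arm moves only by the tool apply_moves, never from a script. Its argument "plan" is a list of rows, each an object of numbers: "tx", "ty", "tz": the shift along the world's x, y, z in m; "wx", "wy", "wz": the turn, a rotation vector about the world's x, y, z in rad; "jaw": the opening, from 0 (shut) to 1 (fully open). A call has 1 to 8 rows; each row shifts and turns the commanded pose from where the row before left it; what a row does not reach is not made up. A row lasts 1/12 s, in which the tool goes at most 41.7 mm and 7.16 degrees, less where a joint would pass 70% of its speed; a pose out of reach is approached as far as the arm can. A call with a gripper value outside its range is refused whole. The fingers move at their own pace and stop on an object; the grip force is fixed at half the most. Time passes only in rows, so rows that do not move let the fingers close. It gives the time, the measured TCP pose, the force and the opening at its end, in the units of the state.
- bot.get_obs(): the state, without advancing time (a new reading comes with each control period).
- eyes.get_image(name): name is "scene" or "top" or "wrist"; returns a dict with "color" (420x560x3 uint8, red, green, blue), "fovy" (degrees; the focal length in pixels is half the picture's height over the tangent of half this angle, whatever the lens; pixels are square), "cx", "cy" (the principal point, pixels), "rvec" (rotation vector, rad) and "tvec" (3), from world to camera coordinates, as OpenCV has them; the wrist camera has in their place "mount" (4x4, takes a point from camera to tool coordinates, whose origin is the TCP and whose axes are the tool frame's). Camera axes: x right, y down, z forward; pixel columns grow to the right and rows downward; lengths in m; the calibration is good to about 2 mm. A picture is of the moment at which its call begins: read the wrist's pose just before it. There is no depth.
- bot.sign_off(): hands the job in, once; it reports no verdict.
The state is a dict: "t": time; "q": joint angles; "dq": joint speeds; "tau": joint torques, N m; "ee_pos": TCP position; "tool_rot": TCP orientation; "wrist_force": force on the tool from outside, world axes, zero at the start; "moment": the same for the moment, N m; "finger_gap": finger opening in m.
Only numpy, scipy, OpenCV 4.12 (cv2) and the standard library are available. Lean on these libraries where they do the work, as an engineer would, in place of code of your own. Each camera call takes 0.05 s, during which the arm holds its last target.

## Working session

There is one attempt and no reset: what is moved stays moved. The work goes in short steps, Python scripts to look and compute and a tool call to move; the robot and the scene stay as the last step left them, time stands still between calls to the robot, and variables do not carry over. Pictures are saved under pics/ and viewed, and the job is handed in when it is done.

Besides the shell and the picture viewer there is one more tool, called after ">>>" as name(argument=value, ...) on one line, values as JSON. apply_moves: Moves the arm, as the interface text tells. Its arguments: {"type":"object","properties":{"plan":{"type":"array","items":{"type":"object","properties":{"tx":{"type":"number"},"ty":{"type":"number"},"tz":{"type":"number"},"wx":{"type":"number"},"wy":{"type":"number"},"wz":{"type":"number"},"jaw":{"type":"number"}}}}},"required":["plan"]}

```bash
mkdir -p pics; python3 - <<'E'
from workcell import bot, eyes
import cv2
o=bot.get_obs(); print({k:o[k] for k in o}); print(bot.hold_point_z)
for n in ["scene","top","wrist"]:
    im=eyes.get_image(n); cv2.imwrite(f"pics/a_{n}.png",im["color"][:,:,::-1]); print(n,{k:v for k,v in im.items() if k!="color"})
E
```

```text
{'t': 0.0, 'q': array([-7.65072594e+01,  1.66880768e+01, -8.83108297e+00,  6.45527270e+01,
        3.97486618e-04,  8.20192077e+01]), 'dq': array([-0.06624399, -0.03829449,  0.01856631,  0.06714021, -0.04793356,
       -0.06072924]), 'tau': array([ 3.59659170e-04, -5.37142682e+01,  3.31373334e+01,  1.58533448e-02,
       -3.29218619e-04, -1.39932550e-05]), 'ee_pos': array([ 0.1921189 , -0.4882287 ,  0.30333986]), 'tool_rot': array([-1.79989626e+02,  7.11353752e-02, -6.85264609e+01]), 'wrist_force': array([ 0.43063631, -0.95769784, -0.73250573]), 'moment': array([ 0.01836574,  0.01657324, -0.02701656]), 'finger_gap': 0.08504099892626374}
0.0539
scene {'fovy': 43.89466673371166, 'cx': 275.80655587192956, 'cy': 214.2669574281577, 'rvec': array([ 1.87218479, -0.71798116,  0.50332094]), 'tvec': array([-0.32389489,  0.22572694,  1.33115565])}
top {'fovy': 44.78415544172205, 'cx': 281.04344909255866, 'cy': 212.5951875625318, 'rvec': array([ 2.15186417, -2.19222469,  0.09509082]), 'tvec': array([0.04963315, 0.47635231, 1.5710042 ])}
wrist {'fovy': 68.56785789638906, 'cx': 283.5982821538336, 'cy': 205.94709245002383, 'mount': array([[ 9.99998145e-01,  1.86486961e-04, -1.91693436e-03,
         3.99582126e-05],
       [ 3.55529225e-04,  9.60322626e-01,  2.78891246e-01,
        -7.00607760e-02],
       [ 1.89288502e-03, -2.78891410e-01,  9.60320779e-01,
        -6.99717371e-02],
       [ 0.00000000e+00,  0.00000000e+00,  0.00000000e+00,
         1.00000000e+00]])}
```

View pics/a_scene.png

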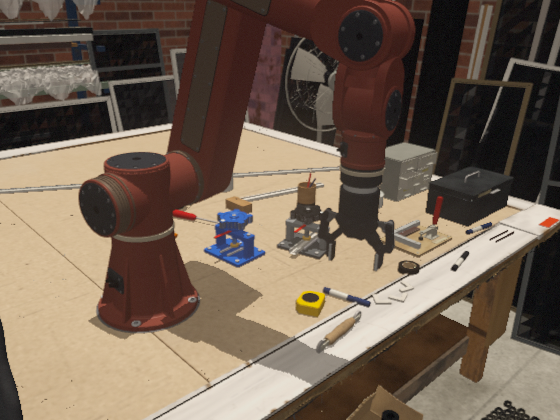

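View pics/a_top.png

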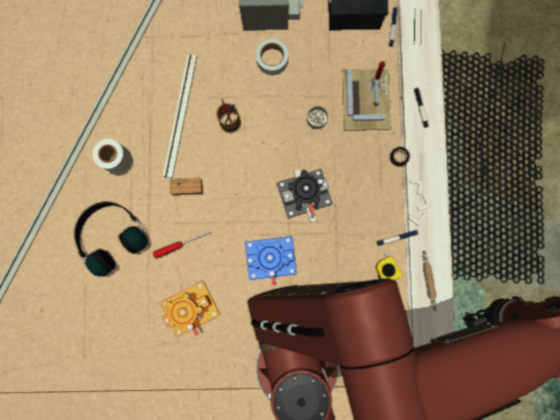

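View pics/a_wrist.png

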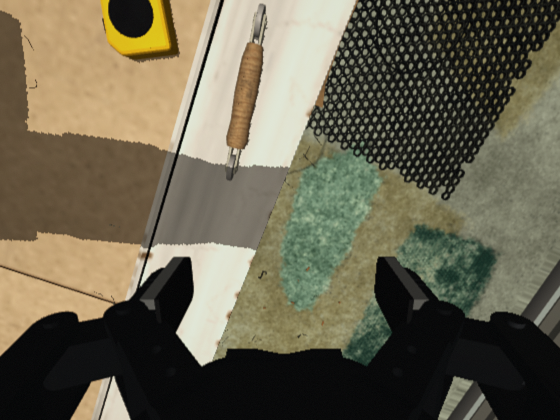

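```bash
cat > h.py <<'E'
from workcell import bot, eyes
import numpy as np, cv2
from scipy.spatial.transform import Rotation as Ro
def cam(im,obs=None):
    f=210/np.tan(np.radians(im["fovy"]/2)); K=np.array([[f,0,im["cx"]],[0,f,im["cy"]],[0,0,1]])
    if "mount" in im:
        T=np.eye(4);T[:3,:3]=Ro.from_euler("xyz",obs["tool_rot"],degrees=True).as_matrix();T[:3,3]=obs["ee_pos"]
        W=np.linalg.inv(T@im["mount"]); return K,W[:3,:3],W[:3,3]
    return K,cv2.Rodrigues(im["rvec"])[0],im["tvec"]
def proj(C,p):
    K,R,t=C; u=(np.atleast_2d(p)@R.T+t)@K.T; return u[:,:2]/u[:,2:]
def ray(C,uv,z):
    K,R,t=C; d=R.T@np.linalg.inv(K)@np.array([uv[0],uv[1],1.]); c=-R.T@t; return c+d*(z-c[2])/d[2]
def crop(im,box,s,name):
    x0,y0,x1,y1=box; cv2.imwrite("pics/"+name,cv2.resize(im["color"][y0:y1,x0:x1,::-1],None,fx=s,fy=s,interpolation=cv2.INTER_CUBIC))
E
python3 - <<'E'
from h import *
im=eyes.get_image("top"); C=cam(im); print(ray(C,(305,188),.12)); crop(im,(265,155,345,235),7,"b_top.png")
im=eyes.get_image("scene"); crop(im,(260,170,350,270),6,"b_sc.png")
E
```

```text
[ 0.53954679 -0.03145749  0.12      ]
```

View pics/b_top.png

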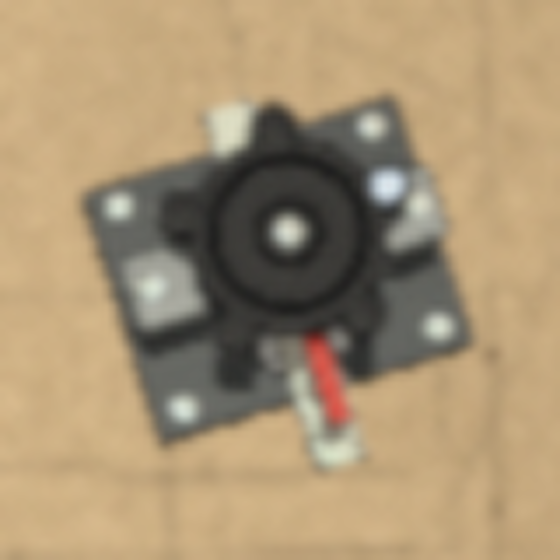

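View pics/b_sc.png

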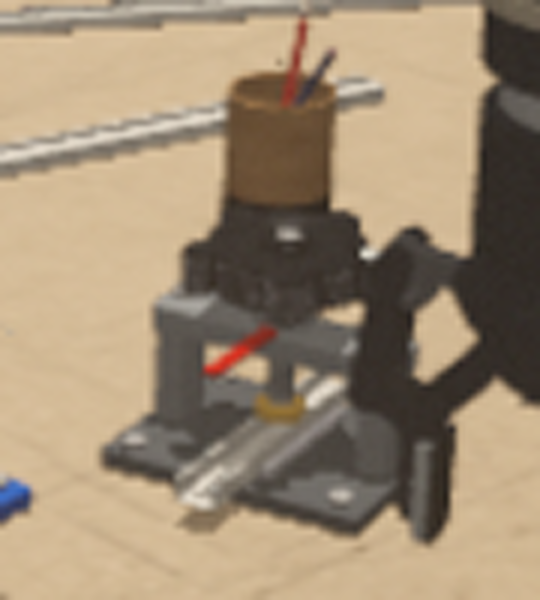

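```bash
python3 - <<'E'
from h import *
im=eyes.get_image("top"); C=cam(im)
g=lambda u,v,z: ray(C,(265+(u+.5)/7-.5,155+(v+.5)/7-.5),z)
# base corners
cs=[g(*p,.012) for p in [(395,95),(472,342),(165,443),(84,192)]]
for c in cs: print(c.round(4))
ctr=np.mean(cs,0); print("ctr",ctr, [np.linalg.norm(cs[i]-cs[(i+1)%4]).round(4) for i in range(4)])
a=g(387,186,.125); w=g(289,231,.124); 
p1=g(340,418,.083); print("dot",a,"wheel",w,"ptr",p1)
d=a-w; e=p1-w
print(np.hypot(*d[:2]),np.hypot(*e[:2]),np.degrees(np.arctan2(d[1],d[0])),np.degrees(np.arctan2(e[1],e[0])))
yaw=cs[0]-cs[3]; print("edge y dir",np.degrees(np.arctan2(*(-yaw)[[1,0]])), np.degrees(np.arctan2(*(cs[1]-cs[2])[[1,0]])))
x=cs[0]-cs[1]; print(np.degrees(np.arctan2(x[1],x[0]))); x=cs[3]-cs[2]; print(np.degrees(np.arctan2(x[1],x[0])))
for n,p in dict(sd1=(155,257),sd2=(212,233),pine=(186,186),tin=(317,117),tape=(400,156),mk=(397,238),cup=(228,115)).items(): print(n,ray(C,p,.02).round(3))
E
```

```text
[ 0.6172 -0.0884  0.012 ]
[ 0.5041 -0.1201  0.012 ]
[0.4611 0.0188 0.012 ]
[0.5756 0.0532 0.012 ]
ctr [ 0.53948335 -0.03414182  0.012     ] [np.float64(0.1175), np.float64(0.1455), np.float64(0.1195), np.float64(0.1476)]
dot [ 0.55833055 -0.0753292   0.125     ] wheel [ 0.54020706 -0.03382432  0.124     ] ptr [ 0.46465258 -0.05575094  0.083     ]
0.04528925526986748 0.07867182517738648 -66.4110592103143 -163.81677284492162
edge y dir 106.39239504205 -72.81271877312645
15.675844709039136
16.71018337494112
sd1 [0.346 0.435 0.02 ]
sd2 [0.418 0.257 0.02 ]
pine [0.567 0.338 0.02 ]
tin [ 0.781 -0.079  0.02 ]
tape [ 0.65  -0.338  0.02 ]
mk [ 0.391 -0.318  0.02 ]
cup [0.793 0.204 0.02 ]
```

>>> apply_moves(plan=[{"tx":0.02,"ty":0.025,"jaw":0},{"tx":0.02,"ty":0.025,"jaw":0,"wz":-0.05},{"tx":0.02,"ty":0.025,"jaw":0,"wz":-0.05},{"tx":0.02,"ty":0.025,"jaw":0,"wz":-0.05},{"tx":0.02,"ty":0.025,"jaw":0,"wz":-0.05},{"tx":0.02,"ty":0.025,"jaw":0,"wz":-0.05},{"tx":0.02,"ty":0.025,"jaw":0,"wz":-0.03},{"tx":0.02,"ty":0.025,"jaw":0}])

```text
schema error: expected keys tx, ty, tz, wx, wy, wz, jaw
```

>>> apply_moves(plan=[{"tx":0.02,"ty":0.025,"jaw":0},{"tx":0.02,"ty":0.025,"jaw":0},{"tx":0.02,"ty":0.025,"jaw":0},{"tx":0.02,"ty":0.025,"jaw":0},{"tx":0.02,"ty":0.025,"jaw":0},{"tx":0.02,"ty":0.025,"jaw":0},{"tx":0.02,"ty":0.025,"jaw":0},{"tx":0.02,"ty":0.01,"jaw":0}])

```text
schema error: expected keys tx, ty, tz, wx, wy, wz, jaw
```

>>> apply_moves(plan=[{"tx":0.007,"ty":0.005,"jaw":0},{"jaw":0},{"jaw":0}])

```text
schema error: expected keys tx, ty, tz, wx, wy, wz, jaw
```

```bash
python3 - <<'E'
from h import *
o=bot.get_obs(); print(o); im=eyes.get_image("wrist"); crop(im,(0,0,560,420),1.4,"c_wr.png"); np.savez("c.npz",**{k:v for k,v in im.items()})
im=eyes.get_image("top"); crop(im,(265,155,345,235),7,"c_top.png")
im=eyes.get_image("scene"); crop(im,(240,140,380,270),5,"c_sc.png")
E
```

```text
{'t': 0.3, 'q': array([-7.65068794e+01,  1.66681780e+01, -8.80248710e+00,  6.45528964e+01,
        7.90257337e-04,  8.20184417e+01]), 'dq': array([ 0.04144585, -0.03223282,  0.13901712, -0.00631818, -0.03634349,
        0.02753128]), 'tau': array([-1.73875378e-03, -5.36556208e+01,  3.31194305e+01,  8.93022632e-03,
       -3.08344215e-04,  1.57098292e-06]), 'ee_pos': array([ 0.19217932, -0.48845834,  0.30370671]), 'tool_rot': array([-1.79995946e+02,  2.32234378e-02, -6.85253205e+01]), 'wrist_force': array([ 0.71066779, -0.43899296, -0.35704863]), 'moment': array([-0.01321459, -0.03115603,  0.00336843]), 'finger_gap': 0.08581042926159085}
```

View pics/c_wr.png

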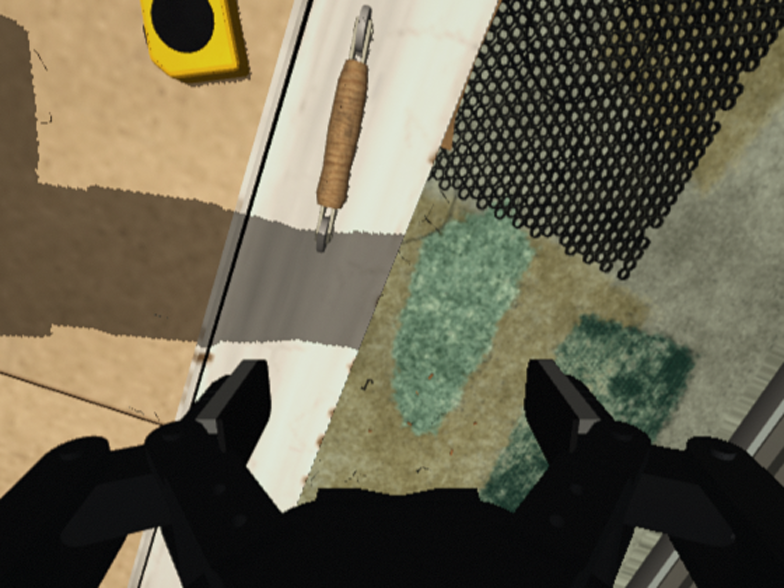

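View pics/c_sc.png

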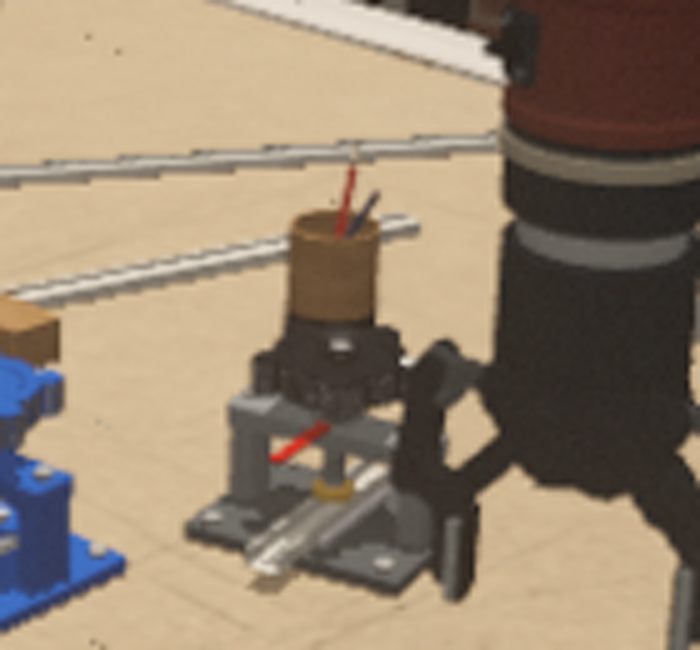

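All seven keys are required; resending.

>>> apply_moves(plan=[{"tx":0.02,"ty":0.025,"tz":0,"wx":0,"wy":0,"wz":0,"jaw":0},{"tx":0.02,"ty":0.025,"tz":0,"wx":0,"wy":0,"wz":-0.05,"jaw":0},{"tx":0.02,"ty":0.025,"tz":0,"wx":0,"wy":0,"wz":-0.05,"jaw":0},{"tx":0.02,"ty":0.025,"tz":0,"wx":0,"wy":0,"wz":-0.05,"jaw":0},{"tx":0.02,"ty":0.025,"tz":0,"wx":0,"wy":0,"wz":-0.05,"jaw":0},{"tx":0.02,"ty":0.025,"tz":0,"wx":0,"wy":0,"wz":-0.05,"jaw":0},{"tx":0.02,"ty":0.025,"tz":0,"wx":0,"wy":0,"wz":-0.03,"jaw":0},{"tx":0.02,"ty":0.025,"tz":0,"wx":0,"wy":0,"wz":0,"jaw":0}])

```text
t: 1.12
ee_pos: [0.3529, -0.2872, 0.3041]
tool_rot: [-180.0, -0.0, -84.7]
wrist_force: [0.3, -0.8, -0.7]
finger_gap: 0.0004
```

>>> apply_moves(plan=[{"tx":0.02,"ty":0.025,"tz":0,"wx":0,"wy":0,"wz":0,"jaw":0},{"tx":0.02,"ty":0.025,"tz":0,"wx":0,"wy":0,"wz":0,"jaw":0},{"tx":0.02,"ty":0.025,"tz":0,"wx":0,"wy":0,"wz":0,"jaw":0},{"tx":0.02,"ty":0.025,"tz":0,"wx":0,"wy":0,"wz":0,"jaw":0},{"tx":0.02,"ty":0.025,"tz":0,"wx":0,"wy":0,"wz":0,"jaw":0},{"tx":0.02,"ty":0.025,"tz":0,"wx":0,"wy":0,"wz":0,"jaw":0},{"tx":0.02,"ty":0.015,"tz":0,"wx":0,"wy":0,"wz":0,"jaw":0},{"tx":0.02,"ty":0.01,"tz":0,"wx":0,"wy":0,"wz":0,"jaw":0}])

```text
t: 1.78
ee_pos: [0.513, -0.1115, 0.3041]
tool_rot: [-180.0, 0.0, -84.5]
wrist_force: [0.3, -0.4, -0.2]
finger_gap: -0.0002
```

>>> apply_moves(plan=[{"tx":0,"ty":0,"tz":0,"wx":0,"wy":0,"wz":0,"jaw":0},{"tx":0,"ty":0,"tz":0,"wx":0,"wy":0,"wz":0,"jaw":0}])

```text
t: 1.95
ee_pos: [0.5126, -0.113, 0.3036]
tool_rot: [180.0, 0.0, -84.5]
wrist_force: [-1.6, -0.4, 1.0]
finger_gap: 0.0001
```

```bash
python3 - <<'E'
from h import *
o=bot.get_obs(); print(o); im=eyes.get_image("wrist"); crop(im,(0,0,560,420),1.4,"d_wr.png"); np.savez("d.npz",**{k:v for k,v in im.items()})
im=eyes.get_image("scene"); crop(im,(240,120,380,270),5,"d_sc.png")
E
```

```text
{'t': 1.95, 'q': array([-2.04074326e+01,  1.66763314e+01, -8.81068470e+00,  6.45408079e+01,
       -8.51428979e-03,  1.54058400e+02]), 'dq': array([-1.76534613, -1.24929034, -1.59728295,  0.23207445, -0.28685988,
       -0.54618278]), 'tau': array([  1.39709204, -53.02101016,  34.15148377,  -0.24023862,
         0.13915395,   0.16911547]), 'ee_pos': array([ 0.51260758, -0.11297077,  0.30357925]), 'tool_rot': array([ 1.79971255e+02,  4.51537599e-03, -8.44658317e+01]), 'wrist_force': array([-1.55985852, -0.38854931,  0.97346833]), 'moment': array([ 0.02234533, -0.01964476, -0.01106779]), 'finger_gap': 0.000145038273289651}
```

View pics/d_wr.png

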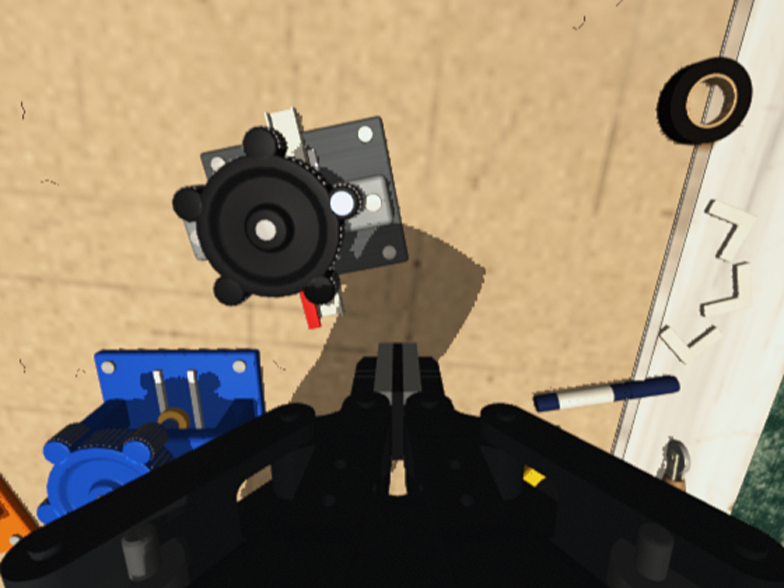

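View pics/d_sc.png

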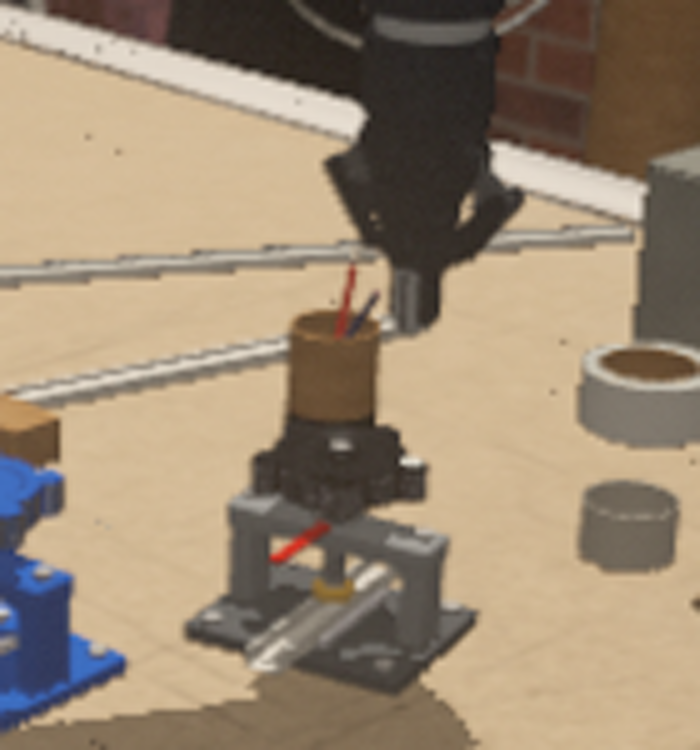

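```bash
python3 - <<'E'
from h import *
d=np.load("d.npz"); im={k:d[k] for k in d}
import scipy
o=bot.get_obs(); C=cam(im,dict(tool_rot=np.array([179.971,.0045,-84.466]),ee_pos=np.array([.51261,-.11297,.30358])))
g=lambda u,v,z: ray(C,((u+.5)/1.4-.5,(v+.5)/1.4-.5),z)
cs=[g(*p,.012) for p in [(382,117),(407,258)]]; print(cs)
L=[(342,203),(262,143),(189,203),(231,290),(320,289)]
P=np.array([g(*p,.124) for p in L]); c=P.mean(0); print(c,[np.hypot(*(p-c)[:2]).round(4) for p in P],[np.degrees(np.arctan2(*(p-c)[[1,0]])).round(1) for p in P])
print(g(265,230,.126))
p=[g(313,327,.084),g(306,300,.084)]; print(p)
gg=np.array(p[0]-c); print(np.degrees(np.arctan2(gg[1],gg[0])),np.hypot(*gg[:2]))
# tip
print(proj(C,[[.51261,-.11297,.30358-.073]])*1.4)
E
```

```text
[array([ 0.61548911, -0.09062188,  0.012     ]), array([ 0.50536224, -0.12162214,  0.012     ])]
[ 0.5393617  -0.03551734  0.124     ] [np.float64(0.0451), np.float64(0.0465), np.float64(0.0466), np.float64(0.0458), np.float64(0.0462)] [np.float64(-66.3), np.float64(5.5), np.float64(78.0), np.float64(150.8), np.float64(-137.7)]
[ 0.53814135 -0.03381976  0.126     ]
[array([ 0.46388963, -0.05657588,  0.084     ]), array([ 0.48378269, -0.05081415,  0.084     ])]
-164.40960870124763 0.07835493070786755
[[397.21590397 363.45835415]]
```

>>> apply_moves(plan=[{"tx":0.0143,"ty":0.0194,"tz":0,"wx":0,"wy":0,"wz":-0.095,"jaw":0},{"tx":0,"ty":0,"tz":-0.03,"wx":0,"wy":0,"wz":0,"jaw":0},{"tx":0,"ty":0,"tz":-0.03,"wx":0,"wy":0,"wz":0,"jaw":0},{"tx":0,"ty":0,"tz":-0.024,"wx":0,"wy":0,"wz":0,"jaw":0},{"tx":0,"ty":0,"tz":-0.01,"wx":0,"wy":0,"wz":0,"jaw":0},{"tx":0,"ty":0,"tz":0,"wx":0,"wy":0,"wz":0,"jaw":0}])

```text
t: 2.55
ee_pos: [0.5247, -0.0944, 0.2081]
tool_rot: [179.8, 0.1, -90.1]
wrist_force: [-0.2, 0.9, 0.2]
finger_gap: 0.0
```

```bash
python3 - <<'E'
from h import *
o=bot.get_obs(); print(o["ee_pos"],o["tool_rot"],o["q"]); im=eyes.get_image("wrist"); crop(im,(0,0,560,420),1.4,"e_wr.png"); np.savez("d.npz",**{k:v for k,v in im.items()})
im=eyes.get_image("top"); crop(im,(265,155,345,235),7,"e_top.png")
E
```

```text
[ 0.52465601 -0.09441181  0.20809451] [ 1.79774835e+02  6.60236975e-02 -9.00801286e+01] [-1.80579297e+01  2.18835554e+01 -1.64329479e+01  5.19180459e+01
 -6.69685845e-03  1.62022083e+02]
```

View pics/e_wr.png

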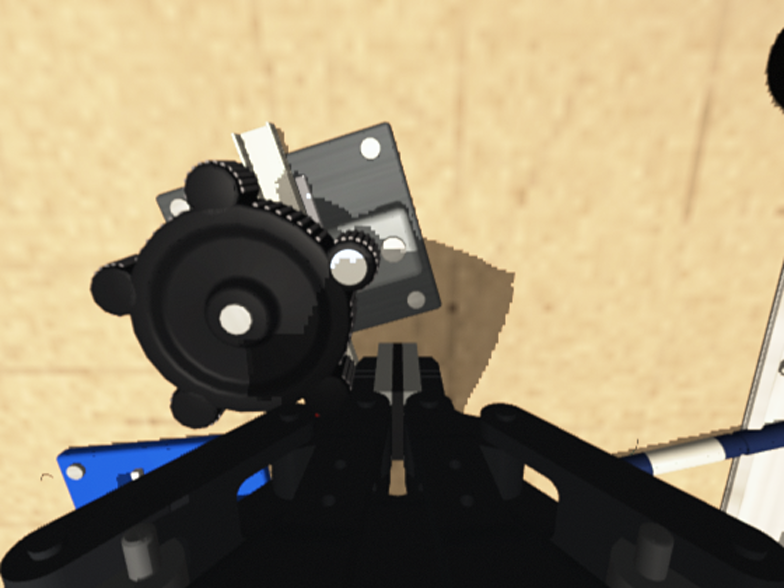

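>>> apply_moves(plan=[{"tx":0.001,"ty":0,"tz":-0.008,"wx":0,"wy":0,"wz":0,"jaw":0},{"tx":0.001,"ty":0,"tz":-0.008,"wx":0,"wy":0,"wz":0,"jaw":0},{"tx":0,"ty":0,"tz":-0.008,"wx":0,"wy":0,"wz":0,"jaw":0},{"tx":0,"ty":0,"tz":-0.006,"wx":0,"wy":0,"wz":0,"jaw":0},{"tx":0,"ty":0,"tz":0,"wx":0,"wy":0,"wz":0,"jaw":0}])

```text
t: 3.07
ee_pos: [0.5278, -0.0939, 0.1785]
tool_rot: [179.9, 0.0, -90.0]
wrist_force: [-0.2, 0.2, 0.3]
finger_gap: -0.0001
```

```bash
python3 - <<'E'
from h import *
o=bot.get_obs(); print(o["ee_pos"],o["tool_rot"],o["q"],o["wrist_force"]); im=eyes.get_image("wrist"); crop(im,(0,0,560,420),1.4,"f_wr.png")
im=eyes.get_image("scene"); crop(im,(240,120,380,270),5,"f_sc.png")
E
```

```text
[ 0.52776924 -0.09390245  0.17846833] [ 1.79882922e+02  3.87341688e-02 -9.00101756e+01] [-1.79051311e+01  2.38602350e+01 -1.83801494e+01  4.78829320e+01
  8.85189249e-04  1.62105004e+02] [-0.18837761  0.16472669  0.33268718]
```

View pics/f_wr.png

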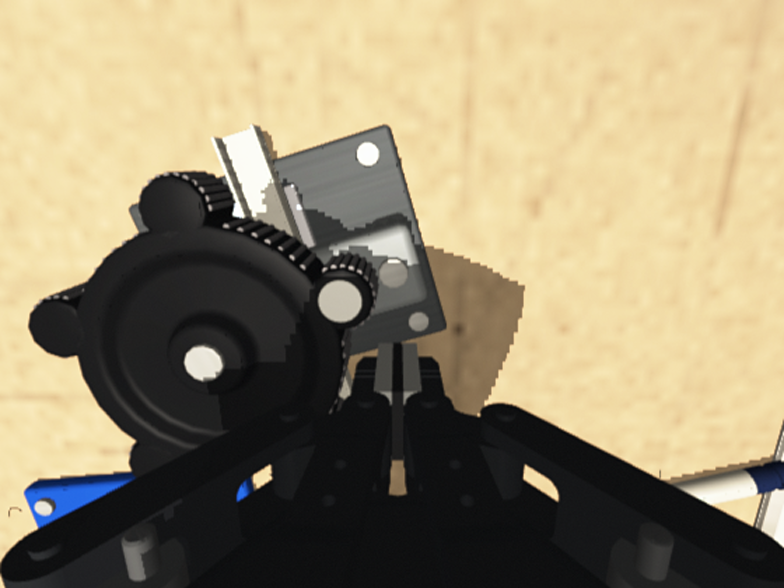

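View pics/f_sc.png

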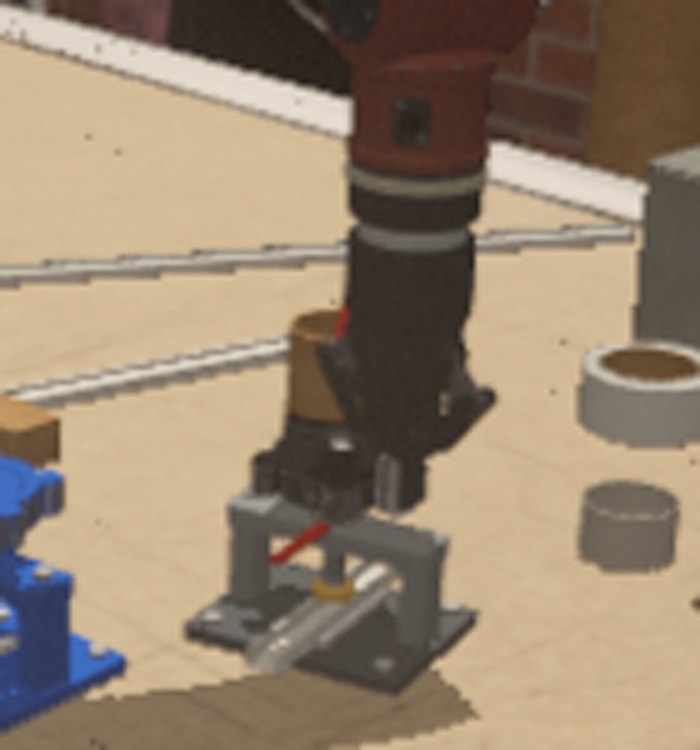

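```bash
cat > st.py <<'E'
import numpy as np, json, sys
def stroke(p0,phis,r=.061,c=(.5400,-.0346)):
    p=np.array(p0); out=[]
    for f in phis:
        a=np.radians(f); t=np.array(c)+r*np.array([np.cos(a),np.sin(a)]); d=np.round(t-p,4); p=p+d; out.append(d)
    for i in range(0,len(out),8): print(i,round(phis[i],1),' '.join(f"({d[0]:.4f},{d[1]:.4f})" for d in out[i:i+8]))
    print(p)
E
python3 -c "
from st import *
stroke((.5285,-.0941),[-101+5*i for i in range(1,65)])"
```

```text
0 -96 (0.0051,-0.0012) (0.0053,-0.0003) (0.0054,0.0001) (0.0052,0.0007) (0.0053,0.0010) (0.0051,0.0015) (0.0049,0.0020) (0.0048,0.0023)
8 -56 (0.0045,0.0028) (0.0043,0.0032) (0.0040,0.0035) (0.0036,0.0039) (0.0034,0.0041) (0.0029,0.0045) (0.0025,0.0047) (0.0021,0.0048)
16 -16 (0.0017,0.0051) (0.0013,0.0052) (0.0008,0.0052) (0.0003,0.0053) (-0.0001,0.0054) (-0.0007,0.0052) (-0.0010,0.0053) (-0.0015,0.0051)
24 24 (-0.0020,0.0049) (-0.0023,0.0048) (-0.0028,0.0045) (-0.0032,0.0043) (-0.0035,0.0040) (-0.0039,0.0036) (-0.0041,0.0034) (-0.0045,0.0029)
32 64 (-0.0047,0.0025) (-0.0048,0.0021) (-0.0051,0.0017) (-0.0052,0.0013) (-0.0052,0.0008) (-0.0053,0.0003) (-0.0054,-0.0001) (-0.0052,-0.0007)
40 104 (-0.0053,-0.0010) (-0.0051,-0.0015) (-0.0049,-0.0020) (-0.0048,-0.0023) (-0.0045,-0.0028) (-0.0043,-0.0032) (-0.0040,-0.0035) (-0.0036,-0.0039)
48 144 (-0.0034,-0.0041) (-0.0029,-0.0045) (-0.0025,-0.0047) (-0.0021,-0.0048) (-0.0017,-0.0051) (-0.0013,-0.0052) (-0.0008,-0.0052) (-0.0003,-0.0053)
56 184 (0.0001,-0.0054) (0.0007,-0.0052) (0.0010,-0.0053) (0.0015,-0.0051) (0.0020,-0.0049) (0.0023,-0.0048) (0.0028,-0.0045) (0.0032,-0.0043)
[ 0.4926 -0.073 ]
```

>>> apply_moves(plan=[{"tx":0.0026,"ty":-0.0007,"tz":0,"wx":0,"wy":0,"wz":0.044,"jaw":0},{"tx":0.0025,"ty":-0.0005,"tz":0,"wx":0,"wy":0,"wz":0.044,"jaw":0},{"tx":0.0026,"ty":-0.0002,"tz":0,"wx":0,"wy":0,"wz":0.043,"jaw":0},{"tx":0.0027,"ty":-0.0001,"tz":0,"wx":0,"wy":0,"wz":0.043,"jaw":0},{"tx":0.0027,"ty":0,"tz":0,"wx":0,"wy":0,"wz":0.044,"jaw":0},{"tx":0.0027,"ty":0.0001,"tz":0,"wx":0,"wy":0,"wz":0.044,"jaw":0},{"tx":0.0026,"ty":0.0003,"tz":0,"wx":0,"wy":0,"wz":0.043,"jaw":0},{"tx":0.0026,"ty":0.0004,"tz":0,"wx":0,"wy":0,"wz":0.043,"jaw":0}])

```text
t: 3.83
ee_pos: [0.5495, -0.095, 0.1802]
tool_rot: [180.0, -0.0, -70.0]
wrist_force: [-2.3, -1.3, 0.7]
finger_gap: 0.0
```

```bash
python3 - <<'E'
from h import *
o=bot.get_obs(); print(o["ee_pos"],o["tool_rot"],o["q"],o["wrist_force"]); im=eyes.get_image("wrist"); crop(im,(0,0,560,420),1.4,"g_wr.png")
E
```

```text
[ 0.5495414  -0.09503085  0.18024711] [ 1.79979379e+02 -2.66434484e-02 -6.99538092e+01] [-1.73066426e+01  2.57635607e+01 -1.49270665e+01  4.93095993e+01
 -3.36903272e-02  1.42647171e+02] [-2.25710498 -1.29963548  0.6601651 ]
```

View pics/g_wr.png

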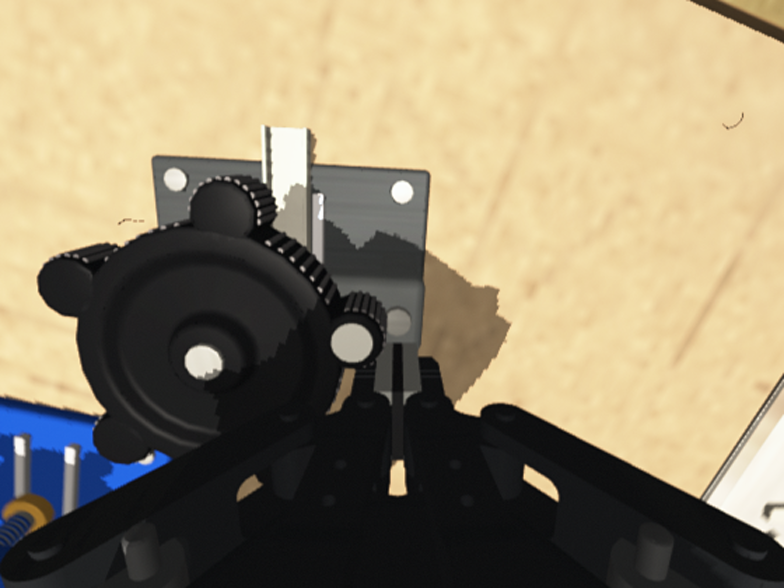

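>>> apply_moves(plan=[{"tx":0.0053,"ty":0.001,"tz":0,"wx":0,"wy":0,"wz":0.087,"jaw":0},{"tx":0.0051,"ty":0.0015,"tz":0,"wx":0,"wy":0,"wz":0.087,"jaw":0},{"tx":0.0049,"ty":0.002,"tz":0,"wx":0,"wy":0,"wz":0.087,"jaw":0},{"tx":0.0048,"ty":0.0023,"tz":0,"wx":0,"wy":0,"wz":0.087,"jaw":0},{"tx":0.0045,"ty":0.0028,"tz":0,"wx":0,"wy":0,"wz":0.087,"jaw":0},{"tx":0.0043,"ty":0.0032,"tz":0,"wx":0,"wy":0,"wz":0.087,"jaw":0},{"tx":0.004,"ty":0.0035,"tz":0,"wx":0,"wy":0,"wz":0.087,"jaw":0},{"tx":0.0036,"ty":0.0039,"tz":0,"wx":0,"wy":0,"wz":0.087,"jaw":0}])

```text
t: 4.55
ee_pos: [0.5862, -0.0749, 0.1803]
tool_rot: [180.0, -0.0, -30.0]
wrist_force: [-1.3, -2.0, 1.3]
finger_gap: 0.0001
```

>>> apply_moves(plan=[{"tx":0.0034,"ty":0.0041,"tz":0,"wx":0,"wy":0,"wz":0.087,"jaw":0},{"tx":0.0029,"ty":0.0045,"tz":0,"wx":0,"wy":0,"wz":0.087,"jaw":0},{"tx":0.0025,"ty":0.0047,"tz":0,"wx":0,"wy":0,"wz":0.087,"jaw":0},{"tx":0.0021,"ty":0.0048,"tz":0,"wx":0,"wy":0,"wz":0.087,"jaw":0},{"tx":0.0017,"ty":0.0051,"tz":0,"wx":0,"wy":0,"wz":0.087,"jaw":0},{"tx":0.0013,"ty":0.0052,"tz":0,"wx":0,"wy":0,"wz":0.087,"jaw":0},{"tx":0.0008,"ty":0.0052,"tz":0,"wx":0,"wy":0,"wz":0.087,"jaw":0},{"tx":0.0003,"ty":0.0053,"tz":0,"wx":0,"wy":0,"wz":0.087,"jaw":0}])

```text
t: 5.22
ee_pos: [0.6014, -0.036, 0.1805]
tool_rot: [179.9, -0.0, 9.9]
wrist_force: [-0.4, -2.6, 1.0]
finger_gap: -0.0002
```

```bash
python3 - <<'E'
from h import *
o=bot.get_obs(); print(o["ee_pos"],o["tool_rot"],o["q"],o["wrist_force"]); im=eyes.get_image("wrist"); crop(im,(0,0,560,420),1.4,"i_wr.png")
E
```

```text
[ 0.60143414 -0.03601465  0.18046875] [ 1.79927396e+02 -4.56296630e-02  9.85078562e+00] [-1.03542842e+01  3.00976829e+01 -7.48281225e+00  5.23516071e+01
 -5.23764344e-02  6.97949280e+01] [-0.3768793  -2.55949046  1.01895024]
```

View pics/i_wr.png

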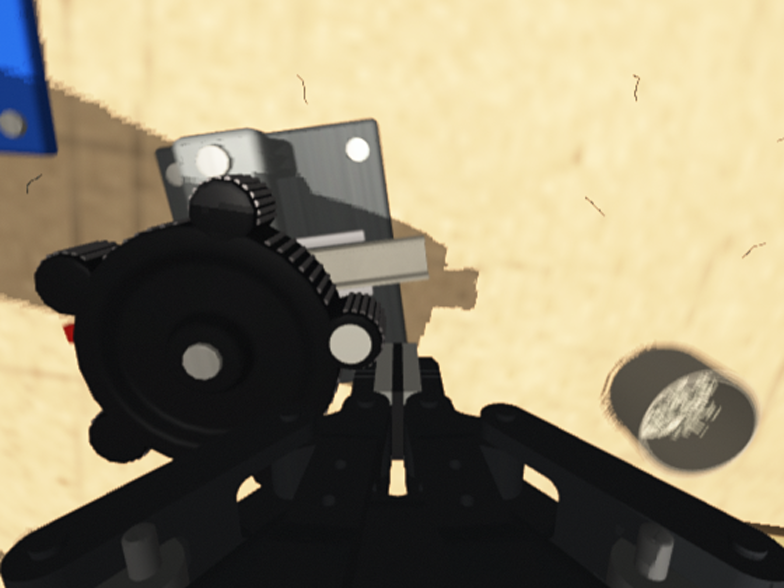

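>>> apply_moves(plan=[{"tx":-0.0001,"ty":0.0054,"tz":0,"wx":0,"wy":0,"wz":0.087,"jaw":0},{"tx":-0.0007,"ty":0.0052,"tz":0,"wx":0,"wy":0,"wz":0.087,"jaw":0},{"tx":-0.001,"ty":0.0053,"tz":0,"wx":0,"wy":0,"wz":0.087,"jaw":0},{"tx":-0.0015,"ty":0.0051,"tz":0,"wx":0,"wy":0,"wz":0.087,"jaw":0},{"tx":-0.002,"ty":0.0049,"tz":0,"wx":0,"wy":0,"wz":0.088,"jaw":0},{"tx":-0.0023,"ty":0.0048,"tz":0,"wx":0,"wy":0,"wz":0.088,"jaw":0},{"tx":-0.0028,"ty":0.0045,"tz":0,"wx":0,"wy":0,"wz":0.087,"jaw":0},{"tx":-0.0032,"ty":0.0043,"tz":0,"wx":0,"wy":0,"wz":0.087,"jaw":0}])

```text
t: 5.93
ee_pos: [0.5882, 0.0035, 0.1806]
tool_rot: [179.9, -0.1, 49.7]
wrist_force: [1.6, -1.6, 2.5]
finger_gap: -0.0004
```

>>> apply_moves(plan=[{"tx":-0.0035,"ty":0.004,"tz":0,"wx":0,"wy":0,"wz":0.087,"jaw":0},{"tx":-0.0039,"ty":0.0036,"tz":0,"wx":0,"wy":0,"wz":0.087,"jaw":0},{"tx":-0.0041,"ty":0.0034,"tz":0,"wx":0,"wy":0,"wz":0.087,"jaw":0},{"tx":-0.0045,"ty":0.0029,"tz":0,"wx":0,"wy":0,"wz":0.087,"jaw":0},{"tx":-0.0047,"ty":0.0025,"tz":0,"wx":0,"wy":0,"wz":0.087,"jaw":0},{"tx":-0.0048,"ty":0.0021,"tz":0,"wx":0,"wy":0,"wz":0.087,"jaw":0},{"tx":-0.0051,"ty":0.0017,"tz":0,"wx":0,"wy":0,"wz":0.087,"jaw":0},{"tx":-0.0052,"ty":0.0013,"tz":0,"wx":0,"wy":0,"wz":0.087,"jaw":0}])

```text
t: 6.6
ee_pos: [0.5527, 0.0255, 0.1809]
tool_rot: [179.8, -0.0, 89.6]
wrist_force: [3.4, 1.7, 2.3]
finger_gap: -0.0002
```

>>> apply_moves(plan=[{"tx":-0.0052,"ty":0.0008,"tz":0,"wx":0,"wy":0,"wz":0.087,"jaw":0},{"tx":-0.0053,"ty":0.0003,"tz":0,"wx":0,"wy":0,"wz":0.087,"jaw":0},{"tx":-0.0054,"ty":-0.0001,"tz":0,"wx":0,"wy":0,"wz":0.087,"jaw":0},{"tx":-0.0052,"ty":-0.0007,"tz":0,"wx":0,"wy":0,"wz":0.087,"jaw":0},{"tx":-0.0053,"ty":-0.001,"tz":0,"wx":0,"wy":0,"wz":0.087,"jaw":0},{"tx":-0.0051,"ty":-0.0015,"tz":0,"wx":0,"wy":0,"wz":0.087,"jaw":0},{"tx":-0.0049,"ty":-0.002,"tz":0,"wx":0,"wy":0,"wz":0.087,"jaw":0},{"tx":-0.0048,"ty":-0.0023,"tz":0,"wx":0,"wy":0,"wz":0.087,"jaw":0}])

```text
t: 7.27
ee_pos: [0.5108, 0.0192, 0.1806]
tool_rot: [179.9, 0.0, 129.5]
wrist_force: [0.9, 3.0, 2.7]
finger_gap: -0.0001
```

```bash
python3 - <<'E'
from h import *
o=bot.get_obs(); print(o["ee_pos"],o["tool_rot"],o["q"],o["wrist_force"]); im=eyes.get_image("wrist"); crop(im,(0,0,560,420),1.4,"j_wr.png")
E
```

```text
[0.51077285 0.01921972 0.18061837] [1.79863619e+02 4.47399280e-03 1.29538379e+02] [ -6.0916563   21.18708158 -22.28673594  46.42761465   0.09436171
 -45.62995937] [0.86181361 3.04131171 2.66031709]
```

View pics/j_wr.png

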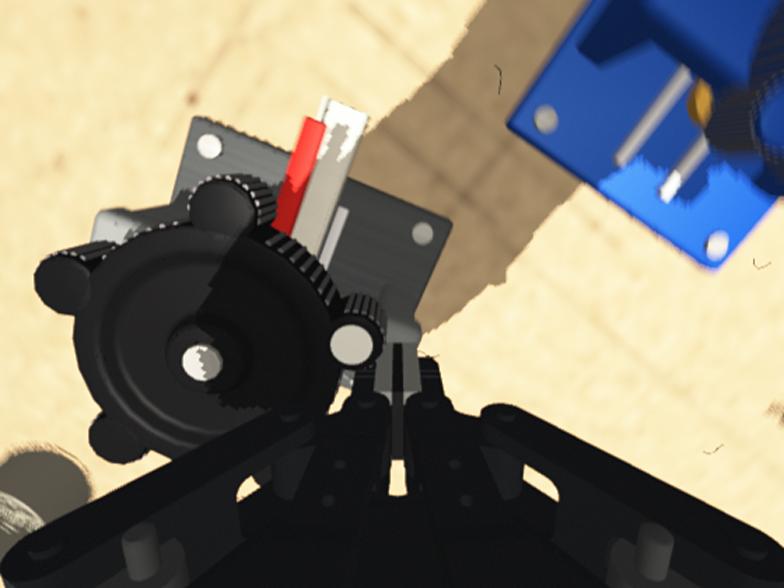

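>>> apply_moves(plan=[{"tx":-0.0045,"ty":-0.0028,"tz":0,"wx":0,"wy":0,"wz":0.088,"jaw":0},{"tx":-0.0043,"ty":-0.0032,"tz":0,"wx":0,"wy":0,"wz":0.088,"jaw":0},{"tx":-0.004,"ty":-0.0035,"tz":0,"wx":0,"wy":0,"wz":0.088,"jaw":0},{"tx":-0.0036,"ty":-0.0039,"tz":0,"wx":0,"wy":0,"wz":0.088,"jaw":0},{"tx":-0.0034,"ty":-0.0041,"tz":0,"wx":0,"wy":0,"wz":0.087,"jaw":0},{"tx":-0.0029,"ty":-0.0045,"tz":0,"wx":0,"wy":0,"wz":0.087,"jaw":0},{"tx":-0.0025,"ty":-0.0047,"tz":0,"wx":0,"wy":0,"wz":0.087,"jaw":0},{"tx":-0.0021,"ty":-0.0048,"tz":0,"wx":0,"wy":0,"wz":0.087,"jaw":0}])

```text
t: 7.98
ee_pos: [0.4829, -0.0126, 0.1802]
tool_rot: [179.9, -0.0, 169.5]
wrist_force: [-1.8, 1.7, 3.2]
finger_gap: -0.0001
```

>>> apply_moves(plan=[{"tx":-0.0017,"ty":-0.0051,"tz":0,"wx":0,"wy":0,"wz":0.087,"jaw":0},{"tx":-0.0013,"ty":-0.0052,"tz":0,"wx":0,"wy":0,"wz":0.087,"jaw":0},{"tx":-0.0008,"ty":-0.0052,"tz":0,"wx":0,"wy":0,"wz":0.087,"jaw":0},{"tx":-0.0003,"ty":-0.0053,"tz":0,"wx":0,"wy":0,"wz":0.087,"jaw":0},{"tx":0.0001,"ty":-0.0054,"tz":0,"wx":0,"wy":0,"wz":0.087,"jaw":0},{"tx":0.0007,"ty":-0.0052,"tz":0,"wx":0,"wy":0,"wz":0.087,"jaw":0},{"tx":0.001,"ty":-0.0053,"tz":0,"wx":0,"wy":0,"wz":0.087,"jaw":0},{"tx":0.0015,"ty":-0.0051,"tz":0,"wx":0,"wy":0,"wz":0.087,"jaw":0}])

```text
t: 8.65
ee_pos: [0.482, -0.0546, 0.1801]
tool_rot: [180.0, -0.0, -150.6]
wrist_force: [-0.8, 1.3, 1.7]
finger_gap: 0.0
```

>>> apply_moves(plan=[{"tx":0.002,"ty":-0.0049,"tz":0,"wx":0,"wy":0,"wz":0.087,"jaw":0},{"tx":0.0023,"ty":-0.0048,"tz":0,"wx":0,"wy":0,"wz":0.087,"jaw":0},{"tx":0.0028,"ty":-0.0045,"tz":0,"wx":0,"wy":0,"wz":0.087,"jaw":0},{"tx":0.0032,"ty":-0.0043,"tz":0,"wx":0,"wy":0,"wz":0.087,"jaw":0},{"tx":0,"ty":0,"tz":0,"wx":0,"wy":0,"wz":0,"jaw":0}])

```text
t: 9.07
ee_pos: [0.4929, -0.0736, 0.18]
tool_rot: [-180.0, -0.0, -130.7]
wrist_force: [-0.9, 0.2, 1.2]
finger_gap: -0.0002
```

```bash
python3 - <<'E'
from h import *
o=bot.get_obs(); print(o["ee_pos"],o["tool_rot"],o["q"],o["wrist_force"]); im=eyes.get_image("wrist"); crop(im,(0,0,560,420),1.4,"k_wr.png")
E
```

```text
[ 0.49286859 -0.07362769  0.18001274] [-1.79995940e+02 -7.80952564e-03 -1.30685393e+02] [-1.69036554e+01  2.00647279e+01 -2.41483278e+01  4.57863779e+01
 -8.78376062e-03 -1.56218263e+02] [-0.92370252  0.18921663  1.20963007]
```

View pics/k_wr.png

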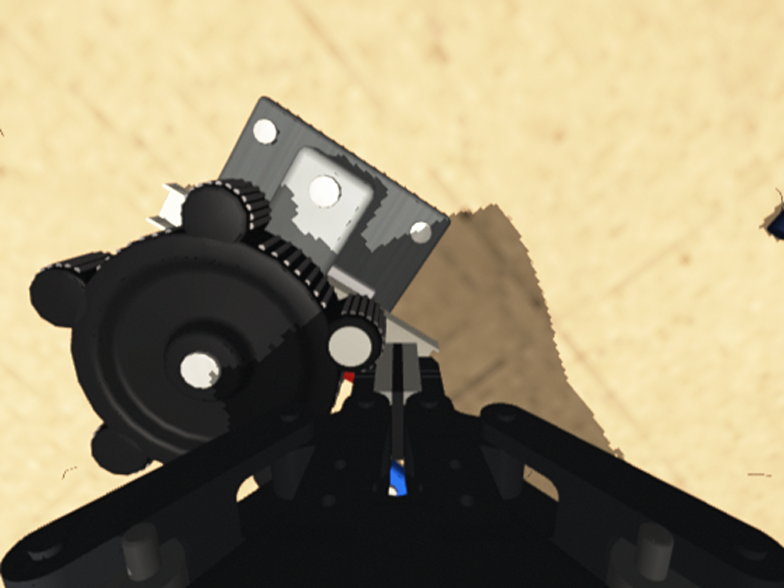

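>>> apply_moves(plan=[{"tx":-0.0026,"ty":0.0031,"tz":0,"wx":0,"wy":0,"wz":0,"jaw":0},{"tx":0,"ty":0,"tz":0.015,"wx":0,"wy":0,"wz":0,"jaw":0},{"tx":0,"ty":0,"tz":0.03,"wx":0,"wy":0,"wz":-0.05,"jaw":0},{"tx":0,"ty":0,"tz":0.03,"wx":0,"wy":0,"wz":-0.12,"jaw":0},{"tx":0,"ty":0,"tz":0,"wx":0,"wy":0,"wz":-0.12,"jaw":0},{"tx":0,"ty":0,"tz":0,"wx":0,"wy":0,"wz":-0.12,"jaw":0},{"tx":0,"ty":0,"tz":0,"wx":0,"wy":0,"wz":-0.12,"jaw":0},{"tx":0,"ty":0,"tz":0,"wx":0,"wy":0,"wz":-0.12,"jaw":0}])

```text
t: 9.78
ee_pos: [0.4898, -0.0695, 0.2552]
tool_rot: [-180.0, 0.0, -168.5]
wrist_force: [0.3, 0.2, 0.2]
finger_gap: -0.0002
```

```bash
python3 - <<'E'
from h import *
o=bot.get_obs(); print(o["ee_pos"],o["tool_rot"],o["q"],o["wrist_force"]); im=eyes.get_image("wrist"); crop(im,(0,0,560,420),1.4,"l_wr.png")
im["obs"]=o; import pickle; pickle.dump(im,open("l.pkl","wb"))
E
```

```text
[ 0.48980134 -0.06949251  0.25516882] [-1.79989167e+02  3.09625536e-02 -1.68453957e+02] [-1.65517237e+01  1.53447900e+01 -1.82641831e+01  5.63586113e+01
  5.02614731e-03 -1.18097763e+02] [0.33482516 0.19593378 0.19975231]
```

View pics/l_wr.png

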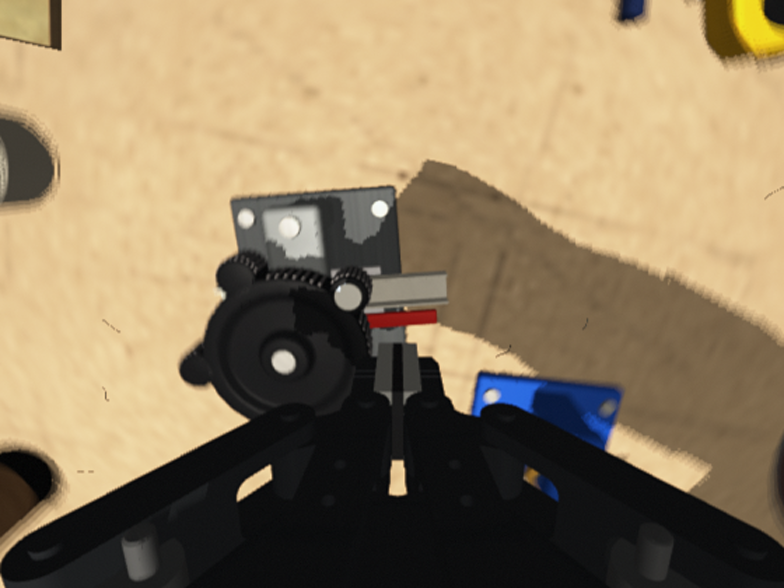

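```bash
python3 - <<'E'
from h import *
import pickle
im=pickle.load(open("l.pkl","rb")); C=cam(im,im["obs"])
g=lambda u,v,z: ray(C,((u+.5)/1.4-.5,(v+.5)/1.4-.5),z)
d=g(347,296,.1265); c=g(283,362,.128); print(d,c)
for cc in (c,np.array([.5395,-.0345,0])):
    e=d-cc; print(np.hypot(*e[:2]),np.degrees(np.arctan2(e[1],e[0])))
E
```

```text
[ 0.51470252 -0.07374926  0.1265    ] [ 0.54022042 -0.03370055  0.128     ]
0.04748749587084486 -122.50413036716985
0.04642649711542209 -122.28448407698423
```

>>> apply_moves(plan=[{"tx":0.008,"ty":-0.0046,"tz":0,"wx":0,"wy":0,"wz":-0.12,"jaw":0},{"tx":0.008,"ty":-0.005,"tz":0,"wx":0,"wy":0,"wz":-0.12,"jaw":0},{"tx":0.008,"ty":-0.005,"tz":0,"wx":0,"wy":0,"wz":-0.12,"jaw":0},{"tx":0.008,"ty":-0.005,"tz":0,"wx":0,"wy":0,"wz":-0.12,"jaw":0},{"tx":0.008,"ty":-0.005,"tz":0,"wx":0,"wy":0,"wz":-0.12,"jaw":0},{"tx":0.008,"ty":0,"tz":0,"wx":0,"wy":0,"wz":-0.12,"jaw":0},{"tx":0.0059,"ty":0,"tz":0,"wx":0,"wy":0,"wz":-0.12,"jaw":0},{"tx":0,"ty":0,"tz":0,"wx":0,"wy":0,"wz":-0.12,"jaw":0}])

```text
t: 10.5
ee_pos: [0.5447, -0.0943, 0.2548]
tool_rot: [180.0, 0.0, 136.8]
wrist_force: [-0.5, -1.0, 0.0]
finger_gap: 0.0002
```

>>> apply_moves(plan=[{"tx":0,"ty":0,"tz":0,"wx":0,"wy":0,"wz":-0.12,"jaw":0},{"tx":0,"ty":0,"tz":0,"wx":0,"wy":0,"wz":-0.12,"jaw":0},{"tx":0,"ty":0,"tz":0,"wx":0,"wy":0,"wz":-0.12,"jaw":0},{"tx":0,"ty":0,"tz":0,"wx":0,"wy":0,"wz":-0.12,"jaw":0},{"tx":0,"ty":0,"tz":0,"wx":0,"wy":0,"wz":-0.12,"jaw":0},{"tx":0,"ty":0,"tz":0,"wx":0,"wy":0,"wz":-0.12,"jaw":0},{"tx":0,"ty":0,"tz":0,"wx":0,"wy":0,"wz":-0.12,"jaw":0},{"tx":0,"ty":0,"tz":0,"wx":0,"wy":0,"wz":-0.12,"jaw":0}])

```text
t: 11.17
ee_pos: [0.5437, -0.0941, 0.2549]
tool_rot: [-180.0, -0.0, 81.8]
wrist_force: [-0.7, -0.1, 0.0]
finger_gap: -0.0001
```

>>> apply_moves(plan=[{"tx":0,"ty":0,"tz":0,"wx":0,"wy":0,"wz":-0.12,"jaw":0},{"tx":0,"ty":0,"tz":0,"wx":0,"wy":0,"wz":-0.12,"jaw":0},{"tx":0,"ty":0,"tz":0,"wx":0,"wy":0,"wz":-0.12,"jaw":0},{"tx":0,"ty":0,"tz":0,"wx":0,"wy":0,"wz":-0.12,"jaw":0},{"tx":0,"ty":0,"tz":0,"wx":0,"wy":0,"wz":-0.12,"jaw":0},{"tx":0,"ty":0,"tz":0,"wx":0,"wy":0,"wz":-0.12,"jaw":0},{"tx":0,"ty":0,"tz":0,"wx":0,"wy":0,"wz":-0.12,"jaw":0},{"tx":0,"ty":0,"tz":0,"wx":0,"wy":0,"wz":-0.12,"jaw":0}])

```text
t: 11.83
ee_pos: [0.5437, -0.0941, 0.2548]
tool_rot: [-180.0, 0.0, 26.8]
wrist_force: [-0.5, -0.6, -0.5]
finger_gap: 0.0002
```

>>> apply_moves(plan=[{"tx":0,"ty":0,"tz":0,"wx":0,"wy":0,"wz":-0.12,"jaw":0},{"tx":0,"ty":0,"tz":0,"wx":0,"wy":0,"wz":-0.12,"jaw":0},{"tx":0,"ty":0,"tz":0,"wx":0,"wy":0,"wz":-0.12,"jaw":0},{"tx":0,"ty":0,"tz":0,"wx":0,"wy":0,"wz":-0.12,"jaw":0},{"tx":0,"ty":0,"tz":0,"wx":0,"wy":0,"wz":-0.12,"jaw":0},{"tx":0,"ty":0,"tz":0,"wx":0,"wy":0,"wz":-0.12,"jaw":0},{"tx":0,"ty":0,"tz":0,"wx":0,"wy":0,"wz":-0.12,"jaw":0},{"tx":0,"ty":0,"tz":0,"wx":0,"wy":0,"wz":-0.12,"jaw":0}])

```text
t: 12.5
ee_pos: [0.5437, -0.0941, 0.2549]
tool_rot: [-180.0, 0.0, -28.2]
wrist_force: [-0.2, -0.4, 0.5]
finger_gap: -0.0001
```

>>> apply_moves(plan=[{"tx":0,"ty":0,"tz":0,"wx":0,"wy":0,"wz":-0.12,"jaw":0},{"tx":0,"ty":0,"tz":0,"wx":0,"wy":0,"wz":-0.12,"jaw":0},{"tx":0,"ty":0,"tz":0,"wx":0,"wy":0,"wz":-0.12,"jaw":0},{"tx":0,"ty":0,"tz":0,"wx":0,"wy":0,"wz":-0.12,"jaw":0},{"tx":0,"ty":0,"tz":0,"wx":0,"wy":0,"wz":-0.12,"jaw":0},{"tx":0,"ty":0,"tz":0,"wx":0,"wy":0,"wz":-0.12,"jaw":0},{"tx":0,"ty":0,"tz":0,"wx":0,"wy":0,"wz":-0.12,"jaw":0},{"tx":0,"ty":0,"tz":0,"wx":0,"wy":0,"wz":-0.12,"jaw":0}])

```text
t: 13.17
ee_pos: [0.5437, -0.0941, 0.2549]
tool_rot: [180.0, 0.0, -83.2]
wrist_force: [0.3, -0.0, 0.9]
finger_gap: 0.0
```

>>> apply_moves(plan=[{"tx":0,"ty":0,"tz":-0.015,"wx":0,"wy":0,"wz":-0.08,"jaw":0},{"tx":0,"ty":0,"tz":-0.02,"wx":0,"wy":0,"wz":0,"jaw":0},{"tx":0,"ty":0,"tz":0,"wx":0,"wy":0,"wz":0,"jaw":0}])

```text
t: 13.42
ee_pos: [0.5421, -0.0937, 0.217]
tool_rot: [179.8, 0.1, -87.5]
wrist_force: [-2.2, 0.2, -0.2]
finger_gap: -0.0
```

```bash
python3 - <<'E'
from h import *
o=bot.get_obs(); print(o["ee_pos"],o["tool_rot"],o["q"],o["wrist_force"]); im=eyes.get_image("wrist"); crop(im,(0,0,560,420),1.4,"m_wr.png")
E
python3 -c "
from st import *
c=(.5397,-.0346)
a=np.radians(-86); stroke(np.round([c[0]+.06*np.cos(a),c[1]+.06*np.sin(a)],4),[-86+5*i for i in range(1,73)],.060,c)"
```

```text
[ 0.54214361 -0.09368742  0.21702805] [ 1.79753347e+02  9.23509848e-02 -8.74947302e+01] [-1.74198988e+01  2.31372845e+01 -1.29748997e+01  5.41511761e+01
  2.76468099e-03  1.60074626e+02] [-2.20047842  0.19427938 -0.20796274]
0 -81 (0.0052,0.0006) (0.0051,0.0011) (0.0050,0.0015) (0.0049,0.0019) (0.0047,0.0023) (0.0045,0.0028) (0.0042,0.0031) (0.0039,0.0034)
8 -41 (0.0036,0.0038) (0.0032,0.0041) (0.0029,0.0044) (0.0025,0.0046) (0.0021,0.0048) (0.0017,0.0050) (0.0012,0.0051) (0.0008,0.0051)
16 -1 (0.0003,0.0053) (-0.0001,0.0052) (-0.0006,0.0052) (-0.0011,0.0051) (-0.0015,0.0050) (-0.0019,0.0049) (-0.0023,0.0047) (-0.0028,0.0045)
24 39 (-0.0031,0.0042) (-0.0034,0.0039) (-0.0038,0.0036) (-0.0041,0.0032) (-0.0044,0.0029) (-0.0046,0.0025) (-0.0048,0.0021) (-0.0050,0.0017)
32 79 (-0.0051,0.0012) (-0.0051,0.0008) (-0.0053,0.0003) (-0.0052,-0.0001) (-0.0052,-0.0006) (-0.0051,-0.0011) (-0.0050,-0.0015) (-0.0049,-0.0019)
40 119 (-0.0047,-0.0023) (-0.0045,-0.0028) (-0.0042,-0.0031) (-0.0039,-0.0034) (-0.0036,-0.0038) (-0.0032,-0.0041) (-0.0029,-0.0044) (-0.0025,-0.0046)
48 159 (-0.0021,-0.0048) (-0.0017,-0.0050) (-0.0012,-0.0051) (-0.0008,-0.0051) (-0.0003,-0.0053) (0.0001,-0.0052) (0.0006,-0.0052) (0.0011,-0.0051)
56 199 (0.0015,-0.0050) (0.0019,-0.0049) (0.0023,-0.0047) (0.0028,-0.0045) (0.0031,-0.0042) (0.0034,-0.0039) (0.0038,-0.0036) (0.0041,-0.0032)
64 239 (0.0044,-0.0029) (0.0046,-0.0025) (0.0048,-0.0021) (0.0050,-0.0017) (0.0051,-0.0012) (0.0051,-0.0008) (0.0053,-0.0003) (0.0052,0.0001)
[ 0.5439 -0.0945]
```

View pics/m_wr.png

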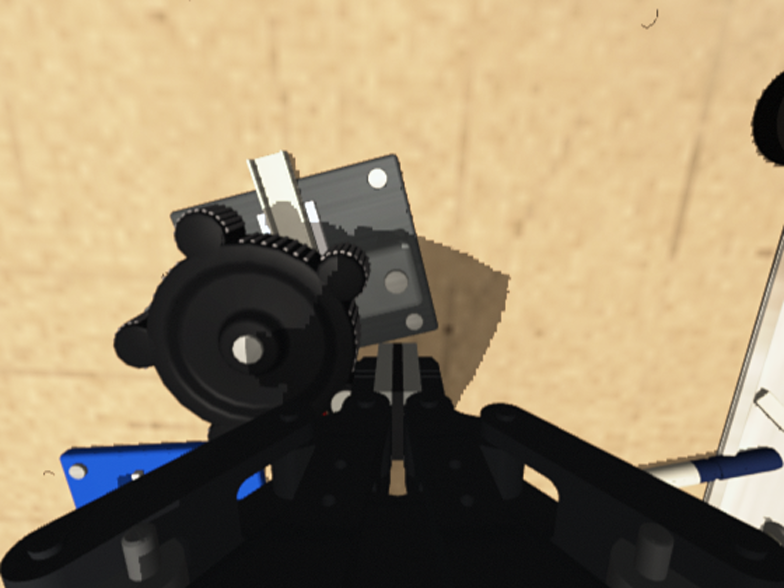

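>>> apply_moves(plan=[{"tx":0,"ty":0,"tz":-0.01,"wx":0,"wy":0,"wz":0,"jaw":0},{"tx":0,"ty":0,"tz":-0.01,"wx":0,"wy":0,"wz":0,"jaw":0},{"tx":0,"ty":0,"tz":-0.01,"wx":0,"wy":0,"wz":0,"jaw":0},{"tx":0,"ty":0,"tz":-0.008,"wx":0,"wy":0,"wz":0,"jaw":0},{"tx":0,"ty":0,"tz":0,"wx":0,"wy":0,"wz":0,"jaw":0}])

```text
t: 13.88
ee_pos: [0.5429, -0.0942, 0.18]
tool_rot: [179.8, 0.1, -87.5]
wrist_force: [-0.1, -0.6, -1.0]
finger_gap: 0.0
```

>>> apply_moves(plan=[{"tx":0.0026,"ty":0.0002,"tz":0,"wx":0,"wy":0,"wz":0.043,"jaw":0},{"tx":0.0026,"ty":0.0004,"tz":0,"wx":0,"wy":0,"wz":0.042,"jaw":0},{"tx":0.0026,"ty":0.0005,"tz":0,"wx":0,"wy":0,"wz":0.043,"jaw":0},{"tx":0.0025,"ty":0.0006,"tz":0,"wx":0,"wy":0,"wz":0.042,"jaw":0},{"tx":0.0025,"ty":0.0007,"tz":0,"wx":0,"wy":0,"wz":0.043,"jaw":0},{"tx":0.0025,"ty":0.0008,"tz":0,"wx":0,"wy":0,"wz":0.042,"jaw":0},{"tx":0.0025,"ty":0.0009,"tz":0,"wx":0,"wy":0,"wz":0.043,"jaw":0},{"tx":0.0024,"ty":0.001,"tz":0,"wx":0,"wy":0,"wz":0.042,"jaw":0}])

```text
t: 14.55
ee_pos: [0.5639, -0.0897, 0.182]
tool_rot: [179.9, -0.0, -67.9]
wrist_force: [-2.3, -1.8, 1.7]
finger_gap: 0.0002
```

```bash
python3 - <<'E'
from h import *
o=bot.get_obs(); print(o["ee_pos"],o["tool_rot"],o["q"],o["wrist_force"]); im=eyes.get_image("wrist"); crop(im,(0,0,560,420),1.4,"n_wr.png")
E
```

```text
[ 0.56393347 -0.08965448  0.18200792] [ 1.79949704e+02 -1.20398972e-02 -6.78982177e+01] [-1.63500622e+01  2.69753724e+01 -1.25894841e+01  5.04670448e+01
 -4.07056594e-02  1.41548172e+02] [-2.29577298 -1.76489385  1.67548834]
```

View pics/n_wr.png

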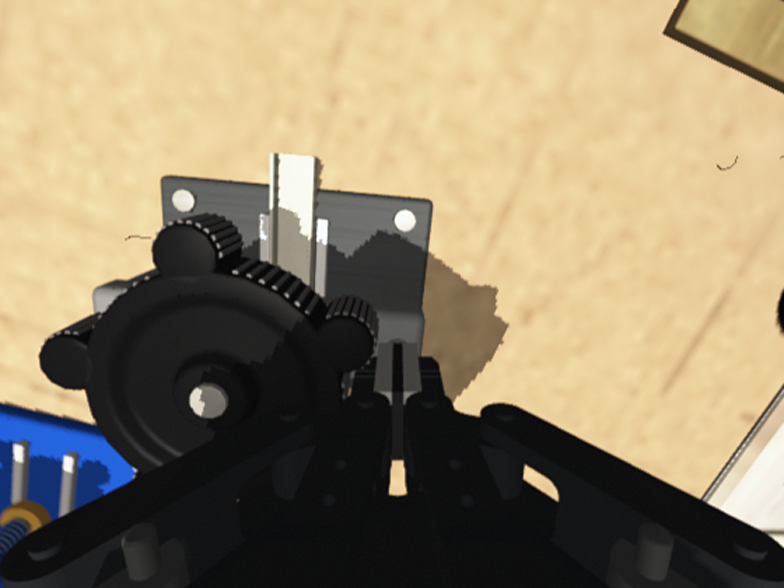

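>>> apply_moves(plan=[{"tx":0.0047,"ty":0.0023,"tz":0,"wx":0,"wy":0,"wz":0.085,"jaw":0},{"tx":0.0045,"ty":0.0028,"tz":0,"wx":0,"wy":0,"wz":0.085,"jaw":0},{"tx":0.0042,"ty":0.0031,"tz":0,"wx":0,"wy":0,"wz":0.085,"jaw":0},{"tx":0.0039,"ty":0.0034,"tz":0,"wx":0,"wy":0,"wz":0.085,"jaw":0},{"tx":0.0036,"ty":0.0038,"tz":0,"wx":0,"wy":0,"wz":0.085,"jaw":0},{"tx":0.0032,"ty":0.0041,"tz":0,"wx":0,"wy":0,"wz":0.085,"jaw":0},{"tx":0.0029,"ty":0.0044,"tz":0,"wx":0,"wy":0,"wz":0.085,"jaw":0},{"tx":0.0025,"ty":0.0046,"tz":0,"wx":0,"wy":0,"wz":0.085,"jaw":0}])

```text
t: 15.27
ee_pos: [0.5937, -0.0613, 0.1821]
tool_rot: [180.0, -0.0, -28.9]
wrist_force: [-1.2, -2.0, 2.4]
finger_gap: -0.0002
```

>>> apply_moves(plan=[{"tx":0.0021,"ty":0.0048,"tz":0,"wx":0,"wy":0,"wz":0.085,"jaw":0},{"tx":0.0017,"ty":0.005,"tz":0,"wx":0,"wy":0,"wz":0.085,"jaw":0},{"tx":0.0012,"ty":0.0051,"tz":0,"wx":0,"wy":0,"wz":0.085,"jaw":0},{"tx":0.0008,"ty":0.0051,"tz":0,"wx":0,"wy":0,"wz":0.085,"jaw":0},{"tx":0.0003,"ty":0.0053,"tz":0,"wx":0,"wy":0,"wz":0.085,"jaw":0},{"tx":-0.0001,"ty":0.0052,"tz":0,"wx":0,"wy":0,"wz":0.085,"jaw":0},{"tx":-0.0006,"ty":0.0052,"tz":0,"wx":0,"wy":0,"wz":0.085,"jaw":0},{"tx":-0.0011,"ty":0.0051,"tz":0,"wx":0,"wy":0,"wz":0.085,"jaw":0}])

```text
t: 15.93
ee_pos: [0.5983, -0.0205, 0.1823]
tool_rot: [179.9, -0.0, 10.1]
wrist_force: [0.4, -2.2, 2.2]
finger_gap: -0.0001
```

>>> apply_moves(plan=[{"tx":-0.0015,"ty":0.005,"tz":0,"wx":0,"wy":0,"wz":0.085,"jaw":0},{"tx":-0.0019,"ty":0.0049,"tz":0,"wx":0,"wy":0,"wz":0.085,"jaw":0},{"tx":-0.0023,"ty":0.0047,"tz":0,"wx":0,"wy":0,"wz":0.085,"jaw":0},{"tx":-0.0028,"ty":0.0045,"tz":0,"wx":0,"wy":0,"wz":0.085,"jaw":0},{"tx":-0.0031,"ty":0.0042,"tz":0,"wx":0,"wy":0,"wz":0.085,"jaw":0},{"tx":-0.0034,"ty":0.0039,"tz":0,"wx":0,"wy":0,"wz":0.085,"jaw":0},{"tx":-0.0038,"ty":0.0036,"tz":0,"wx":0,"wy":0,"wz":0.085,"jaw":0},{"tx":-0.0041,"ty":0.0032,"tz":0,"wx":0,"wy":0,"wz":0.085,"jaw":0}])

```text
t: 16.6
ee_pos: [0.5757, 0.0137, 0.1825]
tool_rot: [179.9, -0.1, 49.1]
wrist_force: [1.4, -1.1, 1.4]
finger_gap: 0.0001
```

```bash
python3 - <<'E'
from h import *
o=bot.get_obs(); print(o["ee_pos"],o["tool_rot"],o["q"],o["wrist_force"]); im=eyes.get_image("wrist"); crop(im,(0,0,560,420),1.4,"o_wr.png")
E
```

```text
[0.57574669 0.01370422 0.18252253] [ 1.79880196e+02 -5.27169643e-02  4.90505274e+01] [-5.89732839e+00  2.73229237e+01 -1.19135932e+01  5.06351311e+01
 -2.56506911e-02  3.50521706e+01] [ 1.35518717 -1.11943144  1.40379684]
```

View pics/o_wr.png

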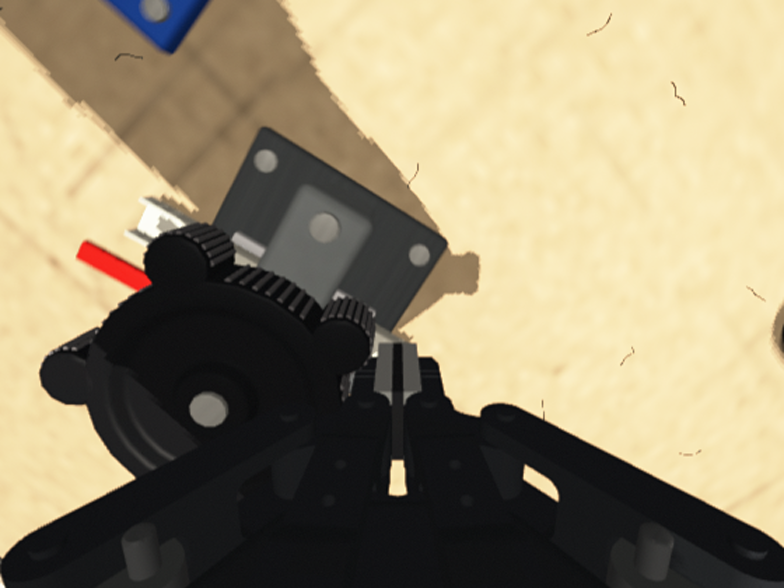

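>>> apply_moves(plan=[{"tx":-0.0044,"ty":0.0029,"tz":0,"wx":0,"wy":0,"wz":0.085,"jaw":0},{"tx":-0.0046,"ty":0.0025,"tz":0,"wx":0,"wy":0,"wz":0.085,"jaw":0},{"tx":-0.0048,"ty":0.0021,"tz":0,"wx":0,"wy":0,"wz":0.085,"jaw":0},{"tx":-0.005,"ty":0.0017,"tz":0,"wx":0,"wy":0,"wz":0.085,"jaw":0},{"tx":-0.0051,"ty":0.0012,"tz":0,"wx":0,"wy":0,"wz":0.085,"jaw":0},{"tx":-0.0051,"ty":0.0008,"tz":0,"wx":0,"wy":0,"wz":0.085,"jaw":0},{"tx":-0.0053,"ty":0.0003,"tz":0,"wx":0,"wy":0,"wz":0.085,"jaw":0},{"tx":-0.0052,"ty":-0.0001,"tz":0,"wx":0,"wy":0,"wz":0.085,"jaw":0}])

```text
t: 17.32
ee_pos: [0.5363, 0.0253, 0.1825]
tool_rot: [179.9, -0.0, 87.9]
wrist_force: [1.9, 1.5, 2.0]
finger_gap: -0.0004
```

>>> apply_moves(plan=[{"tx":-0.0052,"ty":-0.0006,"tz":0,"wx":0,"wy":0,"wz":0.085,"jaw":0},{"tx":-0.0051,"ty":-0.0011,"tz":0,"wx":0,"wy":0,"wz":0.085,"jaw":0},{"tx":-0.005,"ty":-0.0015,"tz":0,"wx":0,"wy":0,"wz":0.085,"jaw":0},{"tx":-0.0049,"ty":-0.0019,"tz":0,"wx":0,"wy":0,"wz":0.085,"jaw":0},{"tx":-0.0047,"ty":-0.0023,"tz":0,"wx":0,"wy":0,"wz":0.085,"jaw":0},{"tx":-0.0045,"ty":-0.0028,"tz":0,"wx":0,"wy":0,"wz":0.085,"jaw":0},{"tx":-0.0042,"ty":-0.0031,"tz":0,"wx":0,"wy":0,"wz":0.085,"jaw":0},{"tx":-0.0039,"ty":-0.0034,"tz":0,"wx":0,"wy":0,"wz":0.085,"jaw":0}])

```text
t: 17.98
ee_pos: [0.4985, 0.0087, 0.1824]
tool_rot: [179.9, 0.0, 126.9]
wrist_force: [0.9, 2.2, 2.3]
finger_gap: 0.0001
```

>>> apply_moves(plan=[{"tx":-0.0036,"ty":-0.0038,"tz":0,"wx":0,"wy":0,"wz":0.085,"jaw":0},{"tx":-0.0032,"ty":-0.0041,"tz":0,"wx":0,"wy":0,"wz":0.085,"jaw":0},{"tx":-0.0029,"ty":-0.0044,"tz":0,"wx":0,"wy":0,"wz":0.085,"jaw":0},{"tx":-0.0025,"ty":-0.0046,"tz":0,"wx":0,"wy":0,"wz":0.085,"jaw":0},{"tx":-0.0021,"ty":-0.0048,"tz":0,"wx":0,"wy":0,"wz":0.085,"jaw":0},{"tx":-0.0017,"ty":-0.005,"tz":0,"wx":0,"wy":0,"wz":0.085,"jaw":0},{"tx":-0.0012,"ty":-0.0051,"tz":0,"wx":0,"wy":0,"wz":0.085,"jaw":0},{"tx":-0.0008,"ty":-0.0051,"tz":0,"wx":0,"wy":0,"wz":0.085,"jaw":0}])

```text
t: 18.65
ee_pos: [0.4801, -0.0283, 0.1822]
tool_rot: [179.9, 0.0, 165.8]
wrist_force: [0.6, 1.9, 1.5]
finger_gap: -0.0002
```

```bash
python3 - <<'E'
from h import *
o=bot.get_obs(); print(o["ee_pos"],o["tool_rot"],o["q"],o["wrist_force"]); im=eyes.get_image("wrist"); crop(im,(0,0,560,420),1.4,"p_wr.png")
im["obs"]=o; import pickle; pickle.dump(im,open("p.pkl","wb"))
E
```

```text
[ 0.48013488 -0.02826696  0.18221068] [1.79931717e+02 2.16435287e-02 1.65844755e+02] [-1.21228801e+01  1.82218292e+01 -2.65659771e+01  4.51881422e+01
  6.74727548e-02 -8.79676338e+01] [0.57092561 1.88450112 1.50958101]
```

View pics/p_wr.png

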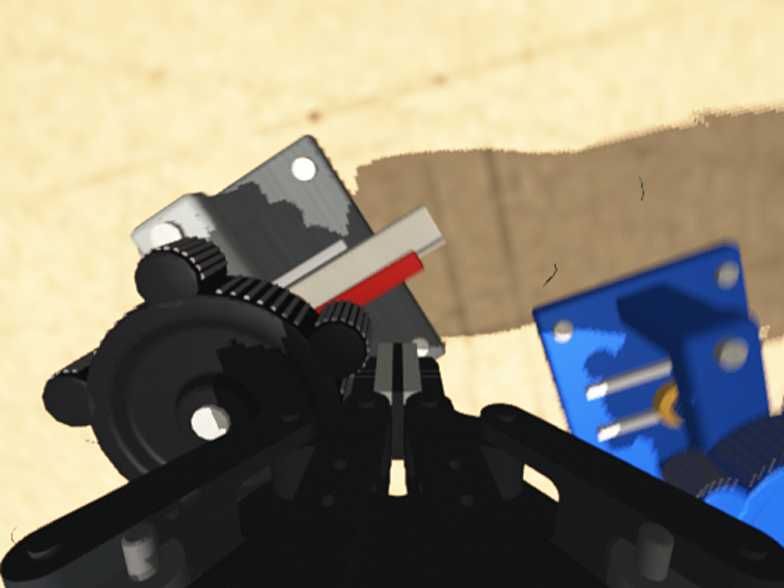

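```bash
cat > lob.py <<'E'
from h import *
import pickle
def an(fn,pts,z):
    im=pickle.load(open(fn,"rb")); C=cam(im,im["obs"])
    for (u,v) in pts:
        e=ray(C,((u+.5)/1.4-.5,(v+.5)/1.4-.5),z)-np.array([.5395,-.0345,0]); print((u,v),np.hypot(*e[:2]).round(4),np.degrees(np.arctan2(e[1],e[0])).round(1))
    e=im["obs"]["ee_pos"]-np.array([.5395,-.0345,0]); print("phi",np.degrees(np.arctan2(e[1],e[0])),np.hypot(*e[:2]))
E
python3 -c "
from lob import *
an('p.pkl',[(340,342),(168,275),(70,395)],.1285)"
```

```text
(340, 342) 0.0495 -162.2
(168, 275) 0.0484 -94.6
(70, 395) 0.0462 -24.0
phi 174.0061945859312 0.0596914458694325
```

>>> apply_moves(plan=[{"tx":-0.0003,"ty":-0.0053,"tz":0,"wx":0,"wy":0,"wz":0.085,"jaw":0},{"tx":0.0001,"ty":-0.0052,"tz":0,"wx":0,"wy":0,"wz":0.085,"jaw":0},{"tx":0.0006,"ty":-0.0052,"tz":0,"wx":0,"wy":0,"wz":0.085,"jaw":0},{"tx":0.0011,"ty":-0.0051,"tz":0,"wx":0,"wy":0,"wz":0.085,"jaw":0},{"tx":0.0015,"ty":-0.005,"tz":0,"wx":0,"wy":0,"wz":0.085,"jaw":0},{"tx":0.0019,"ty":-0.0049,"tz":0,"wx":0,"wy":0,"wz":0.085,"jaw":0},{"tx":0.0023,"ty":-0.0047,"tz":0,"wx":0,"wy":0,"wz":0.085,"jaw":0},{"tx":0.0028,"ty":-0.0045,"tz":0,"wx":0,"wy":0,"wz":0.085,"jaw":0}])

```text
t: 19.37
ee_pos: [0.4897, -0.0681, 0.1819]
tool_rot: [179.9, -0.0, -155.3]
wrist_force: [-1.8, 2.0, 1.1]
finger_gap: -0.0001
```

>>> apply_moves(plan=[{"tx":0.0031,"ty":-0.0042,"tz":0,"wx":0,"wy":0,"wz":0.085,"jaw":0},{"tx":0.0034,"ty":-0.0039,"tz":0,"wx":0,"wy":0,"wz":0.085,"jaw":0},{"tx":0.0038,"ty":-0.0036,"tz":0,"wx":0,"wy":0,"wz":0.085,"jaw":0},{"tx":0.0041,"ty":-0.0032,"tz":0,"wx":0,"wy":0,"wz":0.085,"jaw":0},{"tx":0,"ty":0,"tz":0,"wx":0,"wy":0,"wz":0,"jaw":0}])

```text
t: 19.78
ee_pos: [0.5048, -0.0835, 0.1819]
tool_rot: [180.0, -0.0, -135.8]
wrist_force: [-0.1, 0.3, 1.5]
finger_gap: -0.0
```

```bash
python3 - <<'E'
from h import *
o=bot.get_obs(); print(o["ee_pos"],o["tool_rot"],o["q"],o["wrist_force"]); im=eyes.get_image("wrist"); crop(im,(0,0,560,420),1.4,"q_wr.png")
im["obs"]=o; import pickle; pickle.dump(im,open("q.pkl","wb"))
im=eyes.get_image("scene"); crop(im,(240,120,380,270),5,"q_sc.png")
E
```

```text
[ 0.50475509 -0.08348954  0.18190776] [ 1.79995435e+02 -4.39958806e-03 -1.35832429e+02] [-1.75831621e+01  2.12190429e+01 -2.20064546e+01  4.67806060e+01
 -1.71503131e-03 -1.51750733e+02] [-0.1416097   0.33691827  1.45019673]
```

View pics/q_wr.png

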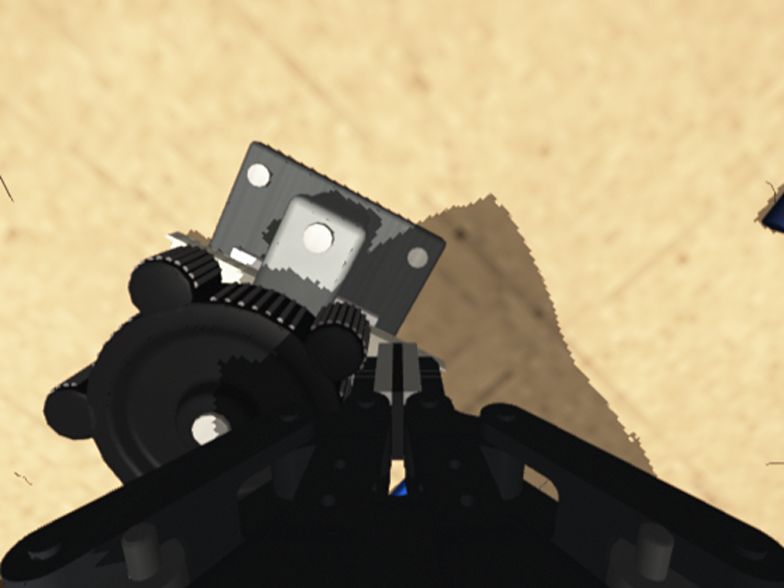

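View pics/q_sc.png

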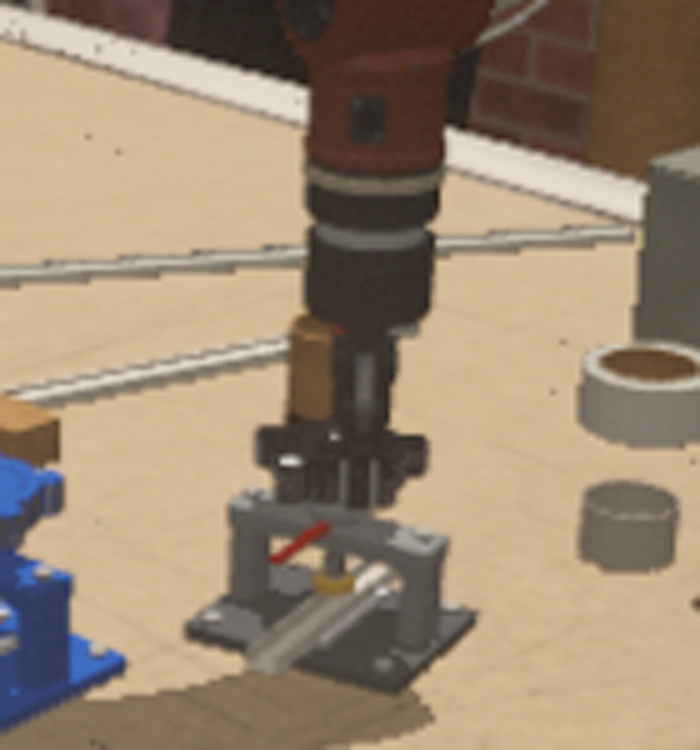

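```bash
cat > dot.py <<'E'
from h import *
def run(u,v,z=.1292,s=5,x0=240,y0=120):
    im=eyes.get_image("scene"); C=cam(im); e=ray(C,(x0+(u+.5)/s-.5,y0+(v+.5)/s-.5),z)-np.array([.5395,-.0345,0])
    print(np.hypot(*e[:2]),np.degrees(np.arctan2(e[1],e[0]))%360, "target 196.3")
E
python3 -c "
from lob import *
from dot import *
an('q.pkl',[(335,345),(160,285),(68,408)],.129)
run(291,461)"
```

```text
(335, 345) 0.0488 -101.7
(160, 285) 0.0478 -33.0
(68, 408) 0.0471 37.6
phi -125.34545447784102 0.060059837166643384
0.043005774425594744 179.14830134039698 target 196.3
```

```bash
python3 -c "
from st import *
c=(.5397,-.0346);a=np.radians(234)
stroke(np.round([c[0]+.06*np.cos(a),c[1]+.06*np.sin(a)],4),[237.3,240.6,243.9,247.2],.060,c)"
```

```text
0 237.3 (0.0029,-0.0020) (0.0029,-0.0018) (0.0031,-0.0016) (0.0031,-0.0014)
[ 0.5164 -0.0899]
```

>>> apply_moves(plan=[{"tx":0.0029,"ty":-0.002,"tz":0,"wx":0,"wy":0,"wz":0.05,"jaw":0},{"tx":0.0029,"ty":-0.0018,"tz":0,"wx":0,"wy":0,"wz":0.05,"jaw":0},{"tx":0.0031,"ty":-0.0016,"tz":0,"wx":0,"wy":0,"wz":0.05,"jaw":0},{"tx":0.0031,"ty":-0.0014,"tz":0,"wx":0,"wy":0,"wz":0.05,"jaw":0},{"tx":0,"ty":0,"tz":0,"wx":0,"wy":0,"wz":0,"jaw":0},{"tx":0,"ty":0,"tz":0,"wx":0,"wy":0,"wz":0,"jaw":0}])

```text
t: 20.43
ee_pos: [0.5162, -0.0898, 0.1818]
tool_rot: [180.0, -0.0, -124.6]
wrist_force: [-0.3, 0.1, 0.9]
finger_gap: -0.0001
```

```bash
python3 - <<'E'
from h import *
o=bot.get_obs(); print(o["ee_pos"],o["tool_rot"],o["q"],o["wrist_force"]); im=eyes.get_image("wrist"); crop(im,(0,0,560,420),1.4,"r_wr.png")
im["obs"]=o; import pickle; pickle.dump(im,open("r.pkl","wb"))
im=eyes.get_image("scene"); crop(im,(280,190,340,260),8,"r_sc.png")
E
```

```text
[ 0.51617131 -0.08976651  0.18182065] [ 1.79983475e+02 -3.73019598e-03 -1.24555709e+02] [-1.78644155e+01  2.24156115e+01 -2.01239537e+01  4.74773345e+01
  1.17307635e-03 -1.63308706e+02] [-0.30843439  0.11260328  0.8542225 ]
```

View pics/r_sc.png

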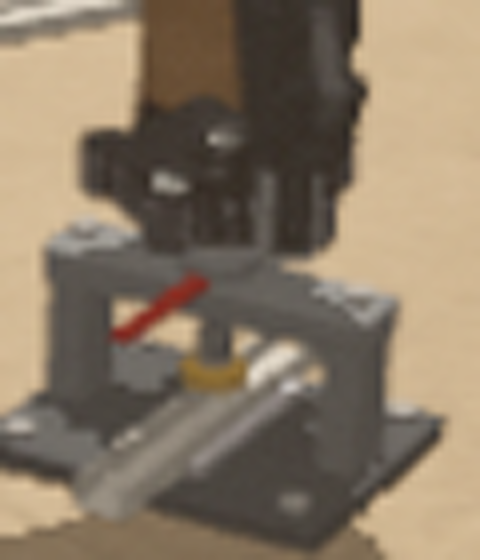

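View pics/r_wr.png

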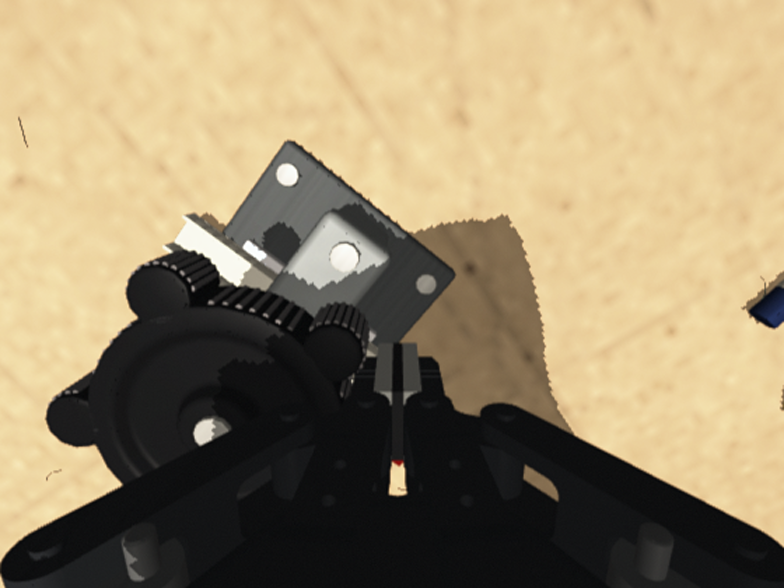

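```bash
python3 -c "
from lob import *
from dot import *
an('r.pkl',[(335,345),(159,288),(70,415)],.1295)
run(169,182,.1295,8,280,190)"
```

```text
(335, 345) 0.0493 -88.9
(159, 288) 0.0483 -21.2
(70, 415) 0.0468 50.2
phi -112.88522348522554 0.05998845994239234
0.04053825835655563 191.8224677876326 target 196.3
```

>>> apply_moves(plan=[{"tx":-0.0028,"ty":0.001,"tz":0,"wx":0,"wy":0,"wz":0,"jaw":0},{"tx":-0.0015,"ty":0,"tz":0,"wx":0,"wy":0,"wz":0,"jaw":0},{"tx":0,"ty":0,"tz":0.01,"wx":0,"wy":0,"wz":0,"jaw":0},{"tx":0,"ty":0,"tz":0.03,"wx":0,"wy":0,"wz":0,"jaw":0},{"tx":0,"ty":0,"tz":0.03,"wx":0,"wy":0,"wz":-0.1,"jaw":0},{"tx":-0.02,"ty":-0.02,"tz":0.03,"wx":0,"wy":0,"wz":-0.12,"jaw":0},{"tx":-0.02,"ty":-0.03,"tz":0.02,"wx":0,"wy":0,"wz":-0.12,"jaw":0},{"tx":-0.02,"ty":-0.03,"tz":0,"wx":0,"wy":0,"wz":-0.12,"jaw":0}])

```text
t: 21.25
ee_pos: [0.4531, -0.1701, 0.3069]
tool_rot: [-179.6, 0.2, -150.9]
wrist_force: [1.3, -1.4, 0.2]
finger_gap: 0.0002
```

>>> apply_moves(plan=[{"tx":-0.03,"ty":-0.03,"tz":0,"wx":0,"wy":0,"wz":-0.1,"jaw":0},{"tx":-0.03,"ty":-0.03,"tz":0,"wx":0,"wy":0,"wz":0,"jaw":0},{"tx":-0.02,"ty":-0.03,"tz":0,"wx":0,"wy":0,"wz":0,"jaw":0},{"tx":0,"ty":0,"tz":0,"wx":0,"wy":0,"wz":0,"jaw":0}])

```text
t: 21.58
ee_pos: [0.3702, -0.2621, 0.303]
tool_rot: [-179.8, -0.1, -156.7]
wrist_force: [0.8, -0.6, -0.5]
finger_gap: 0.0001
```

```bash
python3 - <<'E'
from h import *
o=bot.get_obs(); print(o["ee_pos"],o["tool_rot"],o["q"],o["wrist_force"]); im=eyes.get_image("wrist"); crop(im,(0,0,560,420),1.4,"s_wr.png")
im["obs"]=o; import pickle; pickle.dump(im,open("s.pkl","wb"))
im=eyes.get_image("scene"); crop(im,(260,170,350,270),6,"s_sc.png")
im=eyes.get_image("top"); crop(im,(265,155,345,235),7,"s_top.png");crop(im,(0,0,560,420),1,"s_topf.png")
E
```

```text
[ 0.37024075 -0.26205602  0.30300884] [-1.79846950e+02 -6.30958680e-02 -1.56748248e+02] [-4.44738541e+01  8.85201464e+00 -1.90955583e+01  6.19347137e+01
 -1.16399824e-01 -1.57725810e+02] [ 0.77984964 -0.6475365  -0.5205839 ]
```

View pics/s_wr.png

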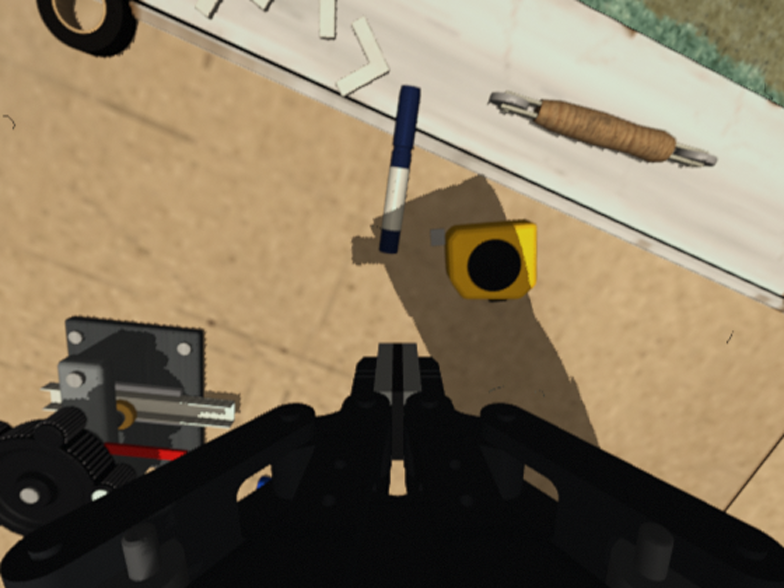

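View pics/s_top.png

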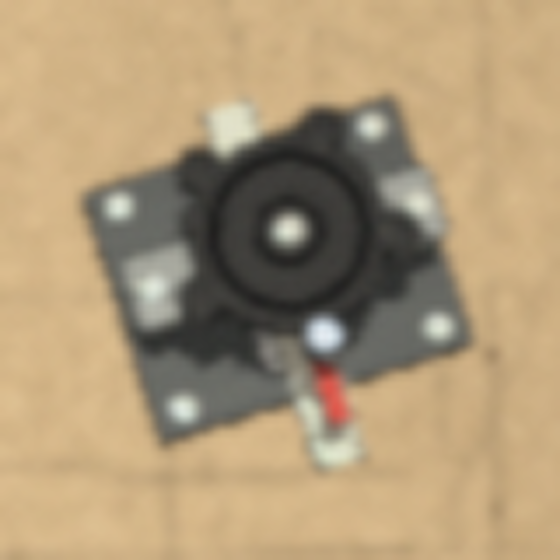

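View pics/s_topf.png

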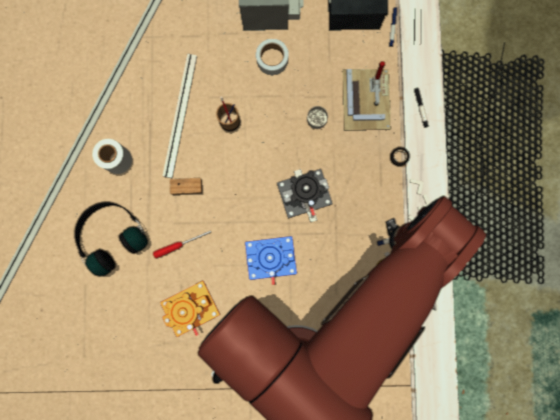

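View pics/s_sc.png

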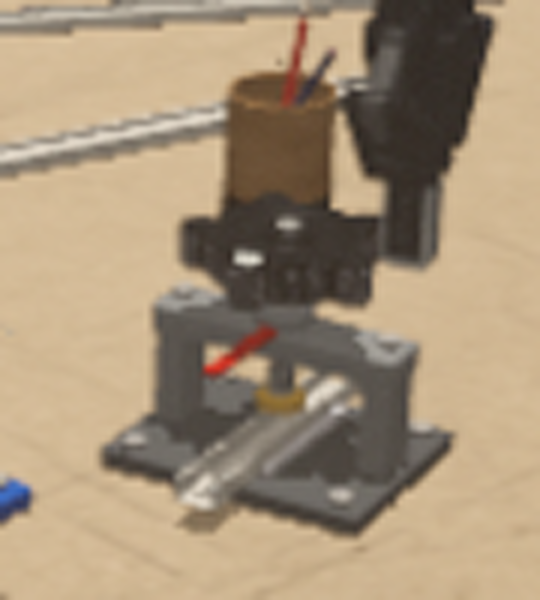

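```bash
python3 - <<'E'
from h import *
im=eyes.get_image("top"); C=cam(im)
g=lambda u,v,z: ray(C,(265+(u+.5)/7-.5,155+(v+.5)/7-.5),z)
d=g(324,334,.1295)
for c in (g(289,231,.1295),np.array([.5395,-.0345,0])):
    e=d-c; print(np.hypot(*e[:2]),np.degrees(np.arctan2(e[1],e[0]))%360)
E
```

```text
0.04565867625538818 197.32598226927027
0.045456574812212894 196.18039558387048
```

Dot measured at 196–197° and the pointer at 196.3°, so they line up. The robot is clear of everything and the offcut hasn't moved, so I'm handing in.

```bash
python3 -c "
from workcell import bot
print(bot.sign_off())"
```

```text
the job is handed in; nothing more can be done
None
```

The wheel is loosened to the second pass of the dot, which now stands in line with the red pointer, and the job is handed in at about 22 s of the 64 s. The sign-off reports no verdict.

I pushed the wheel round with the closed fingertips against a lobe, in two strokes. They advanced it about 304° and then 319°, with one lift and re-entry between them. At the start the dot stood about 97° past the pointer.

| Check | Result |
|---|---|
| First pass of the pointer (needs above 6.4 rad) | about 7.0 rad after the first stroke, from the wrist camera |
| Final dot direction, top camera | 196–197°; pointer at 196.3°, so about 1° off (20° allowed) |
| Wrist force | about 4.5 N at most in the readings at the end of each move (wheel limit 35 N) |
| Offcut | looks unmoved in its bed in the last pictures |
| Things around the clamp | look unmoved in the last top and wrist pictures |
| Robot | arm withdrawn, touching nothing |

- **Camera disagreement:** just before I withdrew, the scene camera put the dot at about 192°. That view was oblique and placed the dot only 41 mm from the axis, not 46 mm, so I relied on the top view.
- **Refused moves:** the first three move calls were refused because I had left out some keys. Nothing moved.

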